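# Slide a tray of root plugs across the drip gap into its dock

## Task

Take the tray of root plugs by its handle and slide it off the filling stand, across the open gap and into the dock, keeping it level so that neither end dips into the gap and without lifting it off to carry it over. Push it gently home against the sprung buffer until the catch springs up behind it, without driving the buffer solid or forcing the tray against the dock, then let go so that the tray stays held between catch and buffer. Keep both plugs in the tray and leave the other things alone.

Things in the scene. Friction and masses are not known exactly. Their poses are not given: they have to be found in the camera images.
- tray_handle (a point): Centre of the bridge handle over the loose tray's rear wall: a bar 12 mm thick (tray x), 75 mm wide (y), 26 mm tall, its top 13 mm above this point. This point lies 77 mm above the tray's underside and 94 mm behind its centre. Axes as the tray's: x to the nose (the way it is pushed), z up. The pan is empty for 85 mm ahead of the bar
- tray_nose (a point): Lower edge of the tray's front wall, mid-width, on the underside; 194 mm ahead of the handle. Axes as the tray's
- tray: The tray: a plain metal pan 200 mm long (x), 160 mm wide (y), walls 40 mm tall, flat underside; origin at the centre of its underside, x to the nose, z up. About 0.6 kg with two root plugs; two cross walls keep these in its nose half, so it tips nose-down once some 80 to 90 mm stick out unsupported. It starts on the filling stand
- stand_edge (a point): Middle of the gap-side edge of the filling stand's top, a flat steel table 240 mm (x) by 230 mm, fixed, top 50 mm above the bench, without guides. x points out over the gap to the dock, z up
- dock_mouth (a point): Middle of the dock's entry edge, at the height of its runners' tops (50 mm above the bench, level with the stand). x points into the dock, the way the tray must run, z up. Two flat runners 50 mm wide with an open centre between; their lips dip 6 mm over the first 20 mm. The gap from the stand's edge to here is 115 to 135 mm
- catch (a joint): Sprung wedge catch in the middle of the dock, on a stop unit whose place is not measured: its upright face is 28 to 52 mm inside the mouth. 0 = up, 5 mm above the runners; grows (m) as pressed down, to 0.009. The tray rides over its slope (about 1 N); the upright face then holds the tray's rear edge
- buffer (a joint): Sprung plate at the dock's inner end, on the same stop unit, met by the tray's front wall. 0 = free, grows (m) as pressed in, solid at 0.016; 4.5 N to start and 0.9 N more per mm. Free, it is 195 mm beyond the catch's face: the tray clears the catch at about 6 mm (10 N) and settles at about 5 mm when let go. Over 13 mm (16 N) is too hard
- dock: The fixed dock; origin on the bench below dock_mouth, same axes. Side guides 166 mm apart (3 mm clear each side of the tray) stand 22 mm above the runners and flare to about 195 mm apart over the first 50 mm. Dock and stand may be some 6 mm and 0.04 rad out of line
- cutters: Red-handled secateurs 203 mm long lying on the bench beyond the dock; to be left alone
- probe: Soil thermometer with a round dial, 148 mm long, lying on the bench near the robot's left; to be left alone
- plug_front_mid (a point): Middle of a root plug (brown soil cone 130 mm long, 42 mm thick) lying loose across the tray, in the cell next to the nose wall
- plug_rear_mid (a point): Middle of the second such root plug, lying in the cell behind it
- bench_brush: Wooden hand brush 152 x 62 x 46 mm lying on the bench beyond the stand; to be left alone

How it is judged:
On the way, in this order (a step that is already met when the one before it is completed fails the run):
1. the tray's nose has crossed the gap and rests on the dock (x of tray_nose in the frame of dock above 0.03 m and contact force between tray and dock above 0.3 N), for 0.1 s.
2. the tray presses the buffer in by more than 4 mm (value of joint buffer above 0.004 m), for 0.1 s.
At the end, for the whole second after the job is handed in: The tray lies level (within 0.04 rad) and at rest in the dock, its nose over 200 mm inside the mouth, the catch up behind it (within 2 mm of fully up), the buffer held in by 3 to 8 mm, both plugs still lying in the tray (middles within 100 mm of the tray's centre) (value of joint catch below 0.002 m and value of joint buffer between 0.003 and 0.008 m and x of tray_nose in the frame of dock above 0.2 m and angle between tray's own z axis and vertical below 0.04 rad and linear speed of tray below 0.01 m/s and distance between each of plug_rear_mid, plug_front_mid and tray below 0.1 m); the robot touches nothing.
It fails at once if the tray tips or sags by more than 0.10 rad, or its nose dips more than 10 mm below the decks (angle between tray's own z axis and vertical above 0.1 rad or z of tray_nose in the frame of dock below 0.04 m).
It fails at once if the tray is lifted more than 20 mm off the decks (z of tray in the frame of dock above 0.07 m).
It fails at once if the buffer is driven in by more than 13 mm, or the tray is forced against the dock with more than 40 N (value of joint buffer above 0.013 m or contact force between tray and dock above 40 N).
It fails at once if a root plug leaves the tray (distance between any of plug_rear_mid, plug_front_mid and tray above 0.12 m).
It fails at once if a bystander is moved more than 30 mm (distance of any of bench_brush, cutters, probe from where it was at the start of the episode above 0.03 m).
It also fails if it takes over 72 s, if anything falls off the work surface, if the arm or the gripper's body presses on something with over 40 N, if the wrist force passes 120 N, or if a joint passes its speed limit or range.

## Robot

A 6-joint arm with a two-finger parallel gripper is mounted at the origin on a cart in front of the work surface, level with it; the furniture and walls round the work are solid. World frame = base frame: x ahead of the robot, y to its left, z up, the work surface at z = 0. Lengths are in m, angles in rad, forces in N, time in s.
With the tool pointing down it reaches from about 0.3 to 0.875 m from the base axis. Payload 6.4 kg.
Tool frame: the origin (TCP) lies at the very end of the fingers, on their centre line; the grasp point (between the pads) lies ctrl.grip_point_offset behind it (ctrl.grip_point_offset is the distance from the TCP to the grasp point, in m); z points along the fingers, x is the direction in which the jaws open and shut, and the axes are right-handed (so a half turn about z gives the same grasp; the last joint's range is limited). The gripper opens to 85 mm and grips with 20 to 120 N. Pads are 22 mm wide; open, the fingers measure 114 mm over their backs; the gripper's body (76 mm by 85 mm) begins 54 mm behind the grasp point. The pads swing forward as they close: fully open they stand 13 mm farther back than shut.
Start: joints at [-1.319, 0.181, 1.607, -0, 1.354, -0.206], TCP at [0.254, -0.516, 0.231] pointing down, gripper open.
Joint ranges: [-2.99, 2.99], [-0.89, 2.07], [0.3, 2.58], [-1.14, 4.28], [0, 2.63], [-3.12, 3.12]. Speed limits (rad/s): [2.57, 2.57, 3.01, 3.14, 3.14, 3.14].

## Interface

Orientations are given as a unit quaternion [w, x, y, z].
In Python, from bench import get_obs, viewer, workorder, ctrl gives the robot as it stands. The module is installed in compiled form; this text tells all that it offers.
- The arm moves only by the tool move_arm, never from a script. Its argument "increments" is a list of rows, each an object of numbers: "tx", "ty", "tz": the shift along the tool's x, y, z in m; "turn": the turn about the tool's z in degrees. A call has 1 to 20 rows; each row is the pose to reach, as a shift and turn from the pose commanded when the call began, along the tool's axes at that moment; what a row does not reach only later rows make up. A row lasts 1/12 s, in which the tool goes at most 41.7 mm and 7.16 degrees, less where a joint would pass 70% of its speed; a pose out of reach is approached as far as the arm can. A call with a gripper value outside its range is refused whole. "gripper" is the opening, from 0 (shut) to 1 (fully open), set as the call begins (left out, the last holds). The fingers move at their own pace and stop on an object; the grip force is fixed at half the most. Time passes only in rows, so rows that repeat a pose let the fingers close. It gives the time, the measured TCP pose, the force and the opening at its end, in the units of the state.
- get_obs(): the state, without advancing time (a new reading comes with each control period).
- viewer.camera(name): name is "scene" or "top"; returns (picture, depth): 420x560x3 uint8, red, green, blue; 420x560 float32, m along the optical axis (not along the pixel's ray), 0 where there is no reading.
- viewer.get_calibration(name): a dict with "intrinsics" (3x3 intrinsics, pixels), "k1" (the pictures are not rectified: a ray, as slopes to the right and down, at radius r is drawn at 1 + k1 r^2 times it, then the intrinsics apply), "origin" and "attitude" of the camera in the world. Camera axes: x right, y up, looking along -z (the intrinsics and any distortion apply to the point x, -y, -z); pixel columns grow to the right and rows downward; lengths in m; the calibration is good to about 2 mm. A picture is of the moment at which its call begins. get_calibration takes no time and is no camera call.
- workorder.hand_in(): hands the job in, once; it reports no verdict.
The state is a dict: "time_s": time; "q": joint angles; "dq": joint speeds; "joint_efforts": joint torques, N m; "eef_pos": TCP position; "eef_rot": TCP orientation; "wrist_force": force on the tool from outside, world axes, zero at the start; "torque": the same for the moment, N m; "opening": opening from 0.0 (shut) to 1.0 (fully open).
Only numpy, scipy, OpenCV 4.12 (cv2) and the standard library are available. Lean on these libraries where they do the work, as an engineer would, in place of code of your own. Each camera call takes 0.05 s, during which the arm holds its last target.

## Working session

There is one attempt and no reset: what is moved stays moved. The work goes in short steps, Python scripts to look and compute and a tool call to move; the robot and the scene stay as the last step left them, time stands still between calls to the robot, and variables do not carry over. Pictures are saved under pics/ and viewed, and the job is handed in when it is done.

Besides the shell and the picture viewer there is one more tool, called after ">>>" as name(argument=value, ...) on one line, values as JSON. move_arm: Moves the arm, as the interface text tells. Its arguments: {"type":"object","properties":{"increments":{"type":"array"},"gripper":{"type":"number"}},"required":["increments"]}

```bash
mkdir -p pics; ls; cat > h.py <<'E'
import numpy as np, cv2
from bench import get_obs, viewer, workorder, ctrl
from scipy.spatial.transform import Rotation as R
def cal(n):
    c=viewer.get_calibration(n); return c
def rot(c):
    a=np.array(c["attitude"],float)
    if a.shape==(3,3): return a
    return R.from_quat([a[1],a[2],a[3],a[0]]).as_matrix()
def ray(c,u,v):
    K=np.array(c["intrinsics"],float)
    x=(u-K[0,2])/K[0,0]; y=(v-K[1,2])/K[1,1]
    d=cv2.undistortPoints(np.array([[[u,v]]],float),K,np.array([c["k1"],0,0,0,0],float))[0,0]
    return rot(c)@np.array([d[0],-d[1],-1.0])
def onplane(c,u,v,z):
    d=ray(c,u,v); o=np.array(c["origin"]); return o+d*(z-o[2])/d[2]
def atdepth(c,u,v,dep): return np.array(c["origin"])+ray(c,u,v)*dep
def proj(c,p):
    K=np.array(c["intrinsics"],float); q=rot(c).T@(np.array(p)-np.array(c["origin"]))
    x=q[0]/-q[2]; y=-q[1]/-q[2]; r=1+c["k1"]*(x*x+y*y)
    return K[0,0]*x*r+K[0,2],K[1,1]*y*r+K[1,2]
E
python3 - <<'E'
from h import *
for n in("scene","top"):
    c=cal(n); print(n,c)
    im,d=viewer.camera(n); cv2.imwrite(f"pics/{n}0.png",im[:,:,::-1]); np.savez(f"pics/{n}0.npz",im=im,d=d)
print(get_obs(), ctrl.grip_point_offset)
E
```

```text
pics
scene {'intrinsics': array([[407.20163024,   0.        , 282.20488778],
       [  0.        , 407.20163024, 209.12666009],
       [  0.        ,   0.        ,   1.        ]]), 'k1': 0.0018159704448049265, 'origin': array([0.08978959, 0.64172286, 0.66925074]), 'attitude': array([-0.26346603, -0.14452011,  0.44557782,  0.84330303])}
top {'intrinsics': array([[532.10495953,   0.        , 285.32869078],
       [  0.        , 532.10495953, 211.99885053],
       [  0.        ,   0.        ,   1.        ]]), 'k1': -0.13703869720857711, 'origin': array([ 0.28269069, -0.00747411,  1.54390951]), 'attitude': array([ 0.70986505,  0.06073304, -0.07569174, -0.69762015])}
{'time_s': 0.1, 'q': array([-1.31931701e+00,  1.81470646e-01,  1.60787802e+00, -3.30632342e-05,
        1.35377421e+00, -2.06285599e-01]), 'dq': array([-1.52874146e-03, -8.79197540e-04, -9.86701939e-04,  5.91180331e-05,
        1.11307743e-04, -8.24207204e-04]), 'joint_efforts': array([-1.70119811e-04, -4.45880556e+01, -3.52235913e+01, -3.79487174e-04,
        4.15825038e-03,  7.94761036e-06]), 'eef_pos': array([ 0.25401074, -0.51532213,  0.23048653]), 'eef_rot': array([-5.16985583e-04,  8.49102412e-01, -5.28227706e-01, -5.64255188e-04]), 'wrist_force': array([-0.68711572, -0.27787369,  0.62761359]), 'torque': array([-0.0311232 ,  0.01387652,  0.03964064]), 'opening': 0.9996663182931964} 0.0187
```

View pics/scene0.png

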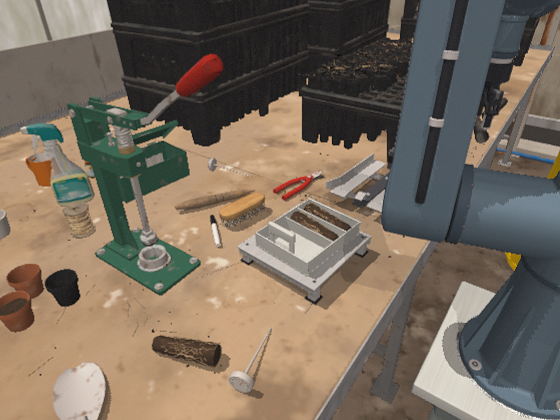

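View pics/top0.png

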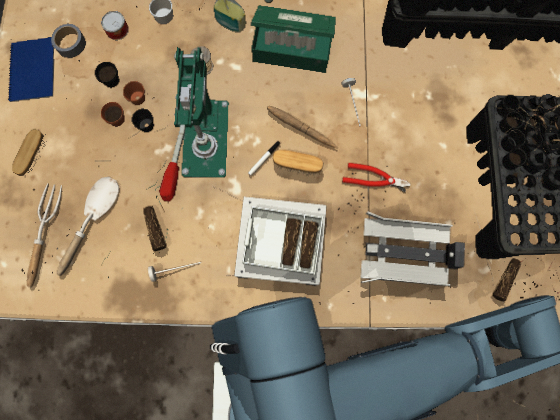

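The scene view shows the tray on its stand around (305,245) with the handle at (280,235), and the dock half hidden by the arm at (360,185). The top view shows the tray at about (285,242), the dock at (362–465, 215–285) with the buffer at its right end, and the push direction is image right. I'll zoom in for exact edges.

```bash
python3 - <<'E'
from h import *
z=np.load("pics/top0.npz"); im=z["im"][:,:,::-1]
cv2.imwrite("pics/topz.png",cv2.resize(im[185:300,228:338],None,fx=5,fy=5,interpolation=cv2.INTER_CUBIC))
cv2.imwrite("pics/topd.png",cv2.resize(im[200:300,350:475],None,fx=6,fy=6,interpolation=cv2.INTER_CUBIC))
s=np.load("pics/scene0.npz"); im=s["im"][:,:,::-1]
cv2.imwrite("pics/scz.png",cv2.resize(im[150:310,230:400],None,fx=4.5,fy=3.7,interpolation=cv2.INTER_CUBIC))
E
```

```text
(no output)
```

View pics/topz.png

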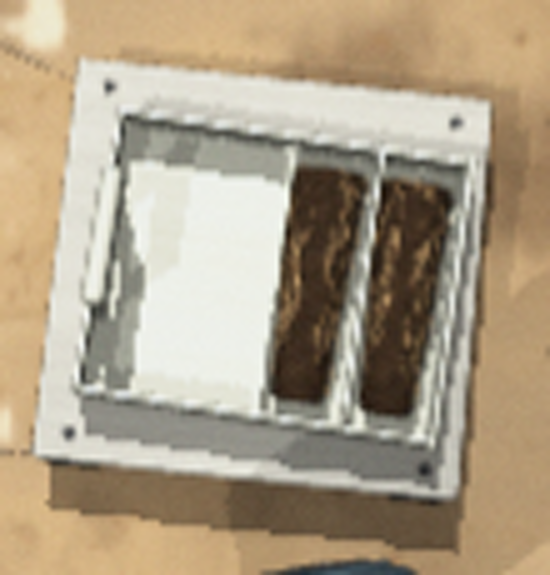

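View pics/topd.png

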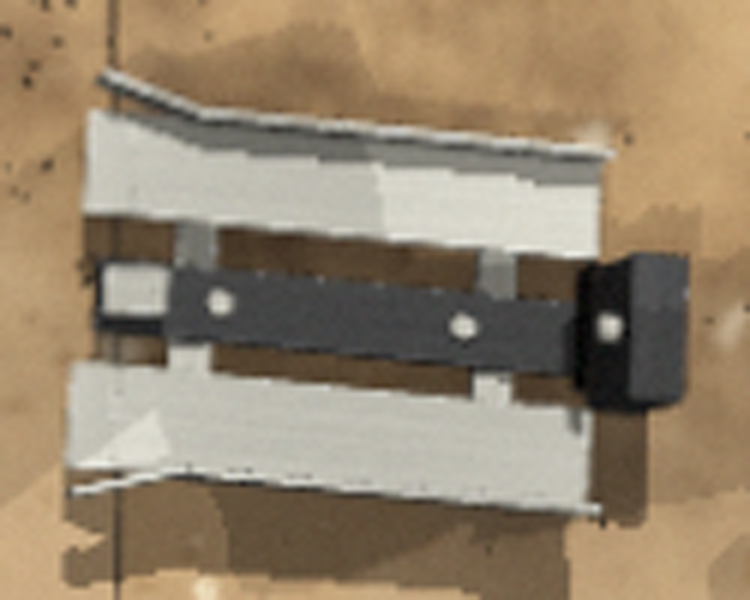

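View pics/scz.png

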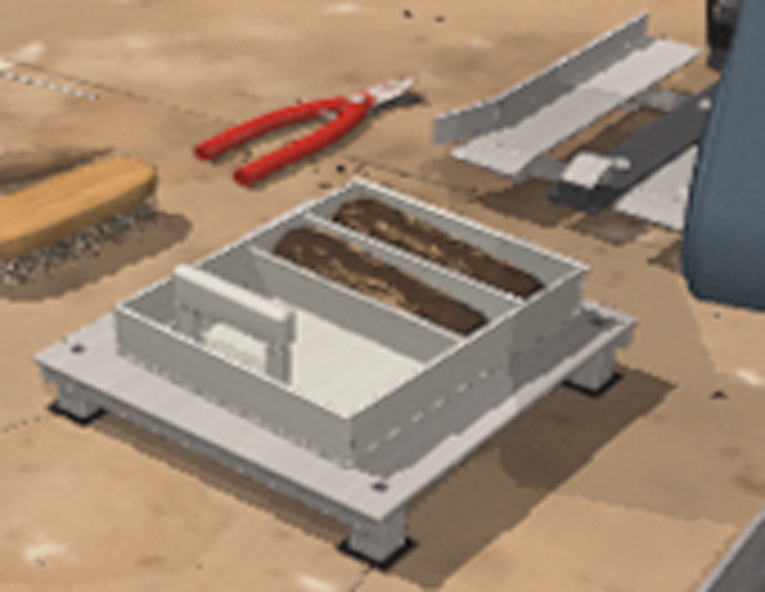

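```bash
cat >> h.py <<'E'
def cloud(c,d):
    K=np.array(c["intrinsics"],float); h,w=d.shape
    uu,vv=np.meshgrid(np.arange(w),np.arange(h))
    p=cv2.undistortPoints(np.stack([uu,vv],-1).reshape(-1,1,2).astype(float),K,np.array([c["k1"],0,0,0,0],float)).reshape(h,w,2)
    r=np.stack([p[...,0],-p[...,1],-np.ones((h,w))],-1)*d[...,None]
    return r@rot(c).T+np.array(c["origin"])
E
python3 - <<'E'
from h import *
c=cal("top"); z=np.load("pics/top0.npz"); P=cloud(c,z["d"])
f=lambda X,Y,x0,y0,s:(x0+(X+.5)/s-.5,y0+(Y+.5)/s-.5)
for nm,X,Y,h in [("st_tl",80,60,.05),("st_tr",490,100,.05),("st_br",455,497,.05),("st_bl",37,458,.05),("hA",112,170,.14),("hB",94,302,.14),
  ("wall_tl",122,113,.09),("wall_tr",476,160,.09),("wall_br",437,443,.09),("wall_bl",78,388,.09)]:
    u,v=f(X,Y,228,185,5); print(nm,round(u,1),round(v,1),onplane(c,u,v,h).round(4),P[int(round(v)),int(round(u))].round(4))
for nm,X,Y,h in [("ru0",90,110,.05),("ru1",83,213,.05),("rl0",75,362,.05),("rl1",65,467,.05),("ruE",598,257,.05),("rlE",588,408,.05),("rlE2",583,505,.05),("gu0",200,115,.072),("guE",612,155,.072),("gl0",180,472,.072),("glE",600,512,.072),("catchU",170,264,.055),("catchL",170,318,.055),("bufU",578,268,.06),("bufL",578,405,.06)]:
    u,v=f(X,Y,350,200,6); print(nm,round(u,1),round(v,1),onplane(c,u,v,h).round(4),P[int(round(v)),int(round(u))].round(4))
s=cal("scene"); zs=np.load("pics/scene0.npz"); Q=cloud(s,zs["d"])
# bar top points from both clouds
for nm,C in(("top",P),("sc",Q)):
    m=(C[...,2]>.125)&(C[...,2]<.155)&(C[...,0]>.15)&(C[...,0]<.4)&(C[...,1]>-.05)&(C[...,1]<.2)
    pts=C[m]; print(nm,len(pts),pts.min(0).round(4),pts.max(0).round(4),pts.mean(0).round(4))
    if len(pts)>5:
        print(cv2.minAreaRect(pts[:,:2].astype(np.float32)*1000))
    v,u=np.nonzero(m); print(u.min(),u.max(),v.min(),v.max())
    for nmm,sel in (("deck stand",(abs(C[...,2]-.05)<.008)&(C[...,0]>.12)&(C[...,0]<.42)&(C[...,1]>-.13)&(C[...,1]<.15)),):
        print(nmm,np.median(C[sel],0).round(4), sel.sum())
E
```

```text
st_tl 243.6 196.6 [0.6181 0.0837 0.05  ] [0.6175 0.0826 0.0476]
st_tr 325.6 204.6 [ 0.5993 -0.1525  0.05  ] [ 0.609  -0.1587 -0.0016]
st_br 318.6 284.0 [ 0.3718 -0.1333  0.05  ] [ 0.3721 -0.1348  0.0455]
st_bl 235.0 276.2 [0.3895 0.1011 0.05  ] [0.3936 0.1046 0.0011]
hA 250.0 218.6 [0.5378 0.0592 0.14  ] [0.5373 0.0593 0.1367]
hB 246.4 245.0 [0.4664 0.0668 0.14  ] [0.4669 0.0681 0.1356]
wall_tl 252.0 207.2 [0.5793 0.0569 0.09  ] [0.5798 0.0569 0.0902]
wall_tr 322.8 216.6 [ 0.5565 -0.1408  0.09  ] [ 0.563  -0.1451  0.0493]
wall_br 315.0 273.2 [ 0.3987 -0.1199  0.09  ] [ 0.4024 -0.123   0.0501]
wall_bl 243.2 262.2 [0.4253 0.0769 0.09  ] [0.4258 0.0774 0.0906]
ru0 364.6 217.9 [ 0.5625 -0.265   0.05  ] [ 0.5634 -0.2673  0.044 ]
ru1 363.4 235.1 [ 0.5125 -0.2611  0.05  ] [ 0.5199 -0.2677  0.0039]
rl0 362.1 259.9 [ 0.4413 -0.2565  0.05  ] [ 0.4413 -0.2566  0.048 ]
rl1 360.4 277.4 [ 0.3918 -0.2513  0.05  ] [ 0.3934 -0.2512  0.0436]
ruE 449.2 242.4 [ 0.4951 -0.5121  0.05  ] [ 0.4963 -0.5113  0.0502]
rlE 447.6 267.6 [ 0.4222 -0.5044  0.05  ] [ 0.4216 -0.5075  0.0442]
rlE2 446.8 283.8 [ 0.376  -0.5004  0.05  ] [ 0.3736 -0.4924  0.0763]
gu0 382.9 218.8 [ 0.5569 -0.3138  0.072 ] [ 0.5574 -0.3153  0.0656]
guE 451.6 225.4 [ 0.5412 -0.5136  0.072 ] [ 0.5548 -0.539   0.0022]
gl0 379.6 278.2 [ 0.3885 -0.3016  0.072 ] [ 0.389  -0.3022  0.0745]
glE 449.6 284.9 [ 0.3714 -0.5012  0.072 ] [ 0.3754 -0.526   0.0019]
catchU 377.9 243.6 [ 0.488  -0.3016  0.055 ] [ 0.4899 -0.3063  0.0324]
catchL 377.9 252.6 [ 0.4623 -0.3012  0.055 ] [ 0.4646 -0.3072  0.0258]
bufU 445.9 244.2 [ 0.4882 -0.4986  0.06  ] [ 0.4971 -0.5184  0.0012]
bufL 445.9 267.1 [ 0.4227 -0.4962  0.06  ] [ 0.4281 -0.5145  0.0052]Traceback (most recent call last):
  File "<stdin>", line 13, in <module>
    return umr_minimum(a, axis, None, out, keepdims, initial, where)
ValueError: zero-size array to reduction operation minimum which has no identity
```

```bash
python3 - <<'E'
from h import *
for n in("top","scene"):
    c=cal(n); z=np.load(f"pics/{n}0.npz"); C=cloud(c,z["d"]); 
    box=lambda a,b,e,f,g,h:(C[...,0]>a)&(C[...,0]<b)&(C[...,1]>e)&(C[...,1]<f)&(C[...,2]>g)&(C[...,2]<h)
    m=box(.42,.58,.02,.1,.125,.155); p=C[m]
    print(n,"bar",len(p),np.median(p,0).round(4),p[:,2].min().round(4),p[:,2].max().round(4),cv2.minAreaRect(p[:,:2].astype(np.float32)*1000))
    m=box(.38,.62,-.16,.1,.083,.1); p=C[m]; print("walltop",len(p),cv2.minAreaRect(p[:,:2].astype(np.float32)*1000),np.median(p[:,2]).round(4))
    m=box(.35,.65,-.17,.12,.04,.057); p=C[m]; print("stand",len(p),cv2.minAreaRect(p[:,:2].astype(np.float32)*1000),np.median(p[:,2]).round(4))
    m=box(.34,.6,-.53,-.24,.038,.056); p=C[m]; print("runners",len(p),cv2.minAreaRect(p[:,:2].astype(np.float32)*1000) if len(p)>5 else'',np.median(p[:,2]).round(4))
    for a,b in((.36,.41),(.53,.6)):
        m=box(a,b,-.53,-.31,.06,.085); p=C[m]
        if len(p)>5:
            k=np.polyfit(p[:,1],p[:,0],1); print("guide",len(p),k.round(4),np.degrees(np.arctan(k[0])).round(2),"at y=-.31",np.polyval(k,-.31).round(4),"at -.5",np.polyval(k,-.5).round(4),np.median(p[:,2]).round(4))
    m=box(.44,.51,-.32,-.24,.045,.07); p=C[m]; print("catch",len(p),p.min(0).round(4) if len(p) else '',p.max(0).round(4) if len(p) else '')
E
```

```text
top bar 130 [0.5041 0.0631 0.1385] 0.1252 0.1456 ((503.5659484863281, 63.54072952270508), (12.189290046691895, 73.81961822509766), 82.34691619873047)
walltop 1266 ((492.1878356933594, -30.705413818359375), (200.8250732421875, 166.36996459960938), 82.11279296875) 0.0885
stand 4381 ((495.88128662109375, -24.672500610351562), (240.76812744140625, 230.4756317138672), 85.10176086425781) 0.0507
runners 2901 ((463.94775390625, -390.05615234375), (264.41302490234375, 196.27137756347656), 84.34251403808594) 0.0495
guide 118 [0.0715 0.4095] 4.09 at y=-.31 0.3873 at -.5 0.3737 0.0712
guide 158 [0.0831 0.5853] 4.75 at y=-.31 0.5595 at -.5 0.5437 0.0704
catch 81 [ 0.4411 -0.2997  0.0451] [ 0.4878 -0.2566  0.0593]
scene bar 226 [0.4988 0.0678 0.1359] 0.125 0.1411 ((501.7236328125, 65.06085205078125), (14.093728065490723, 74.84503173828125), 82.02685546875)
walltop 1441 ((490.295166015625, -29.08428955078125), (204.25071716308594, 166.45706176757812), 82.27620697021484) 0.0872
stand 2808 ((493.1286315917969, -22.9862060546875), (240.65304565429688, 232.5034942626953), 85.15916442871094) 0.0496
runners 1130 ((478.64080810546875, -386.9466552734375), (260.0107727050781, 183.64877319335938), 85.8951187133789) 0.0485
guide 135 [0.0829 0.5816] 4.74 at y=-.31 0.5559 at -.5 0.5402 0.0671
catch 70 [ 0.4623 -0.3195  0.0452] [ 0.51   -0.2701  0.0556]
```

>>> move_arm(increments=[{"tx": -0.004, "ty": -0.005, "turn": 0.3}, {"tx": -0.012, "ty": -0.014, "turn": 1}, {"tx": -0.029, "ty": -0.034, "turn": 2.4}, {"tx": -0.049, "ty": -0.058, "turn": 4}, {"tx": -0.074, "ty": -0.086, "turn": 6}, {"tx": -0.098, "ty": -0.115, "turn": 8}, {"tx": -0.123, "ty": -0.144, "turn": 10}, {"tx": -0.148, "ty": -0.173, "turn": 12}, {"tx": -0.172, "ty": -0.202, "turn": 14}, {"tx": -0.197, "ty": -0.23, "turn": 16}, {"tx": -0.221, "ty": -0.259, "turn": 18}, {"tx": -0.246, "ty": -0.288, "turn": 20}, {"tx": -0.271, "ty": -0.317, "turn": 22}, {"tx": -0.295, "ty": -0.345, "turn": 24}, {"tx": -0.32, "ty": -0.374, "turn": 26}, {"tx": -0.344, "ty": -0.403, "turn": 28.5}, {"tx": -0.369, "ty": -0.432, "turn": 30.5}, {"tx": -0.39, "ty": -0.456, "turn": 32}, {"tx": -0.402, "ty": -0.47, "turn": 33.2}, {"tx": -0.41, "ty": -0.48, "turn": 33.8}], gripper=1.0)

```text
validation failed for argument at $.in...
```

>>> move_arm(increments=[{"tx": -0.004, "ty": -0.005, "tz": 0.0, "turn": 0.3}], gripper=1.0)

```text
time_s: 0.18
eef_pos: [0.2564, -0.5102, 0.2307]
eef_rot: [-0.0, 0.847, -0.531, -0.0]
wrist_force: [0.4, -0.2, 0.3]
opening: 1.001
```

>>> move_arm(increments=[{"tx": -0.012, "ty": -0.014, "tz": 0.0, "turn": 1.0}, {"tx": -0.029, "ty": -0.034, "tz": 0.0, "turn": 2.4}, {"tx": -0.049, "ty": -0.058, "tz": 0.0, "turn": 4.0}, {"tx": -0.074, "ty": -0.086, "tz": 0.0, "turn": 6.0}, {"tx": -0.098, "ty": -0.114, "tz": 0.0, "turn": 8.0}, {"tx": -0.123, "ty": -0.142, "tz": 0.0, "turn": 10.0}, {"tx": -0.148, "ty": -0.171, "tz": 0.0, "turn": 12.0}, {"tx": -0.172, "ty": -0.199, "tz": 0.0, "turn": 14.0}, {"tx": -0.197, "ty": -0.227, "tz": 0.0, "turn": 16.0}, {"tx": -0.221, "ty": -0.255, "tz": 0.0, "turn": 18.0}, {"tx": -0.246, "ty": -0.284, "tz": 0.0, "turn": 20.0}, {"tx": -0.271, "ty": -0.313, "tz": 0.0, "turn": 22.0}, {"tx": -0.295, "ty": -0.341, "tz": 0.0, "turn": 24.0}, {"tx": -0.32, "ty": -0.37, "tz": 0.0, "turn": 26.0}, {"tx": -0.344, "ty": -0.398, "tz": 0.0, "turn": 28.5}, {"tx": -0.369, "ty": -0.426, "tz": 0.0, "turn": 30.5}, {"tx": -0.39, "ty": -0.451, "tz": 0.0, "turn": 32.0}, {"tx": -0.402, "ty": -0.465, "tz": 0.0, "turn": 33.0}, {"tx": -0.408, "ty": -0.472, "tz": 0.0, "turn": 33.5}, {"tx": -0.408, "ty": -0.472, "tz": 0.0, "turn": 33.5}], gripper=1.0)

```text
time_s: 1.85
eef_pos: [0.5028, 0.0656, 0.231]
eef_rot: [0.0, -0.66, 0.751, 0.0]
wrist_force: [0.1, 0.3, -0.1]
opening: 1.0
```

```bash
python3 - <<'E'
from h import *
for n in("scene","top"):
    im,d=viewer.camera(n); np.savez(f"pics/{n}1.npz",im=im,d=d); cv2.imwrite(f"pics/{n}1.png",im[:,:,::-1])
o=get_obs(); print(o["eef_pos"],o["eef_rot"],o["q"]); q=o["eef_rot"]; print(R.from_quat([q[1],q[2],q[3],q[0]]).as_matrix().round(4))
E
```

```text
[0.50242216 0.06358632 0.23096866] [-3.66883361e-04 -6.59398525e-01  7.51793458e-01  2.17303921e-04] [-1.08708838e-01  2.69062264e-02  1.77603026e+00 -2.53887201e-04
  1.33947240e+00  1.59290511e+00]
[[-1.304e-01 -9.915e-01 -8.000e-04]
 [-9.915e-01  1.304e-01 -2.000e-04]
 [ 3.000e-04  8.000e-04 -1.000e+00]]
```

View pics/scene1.png

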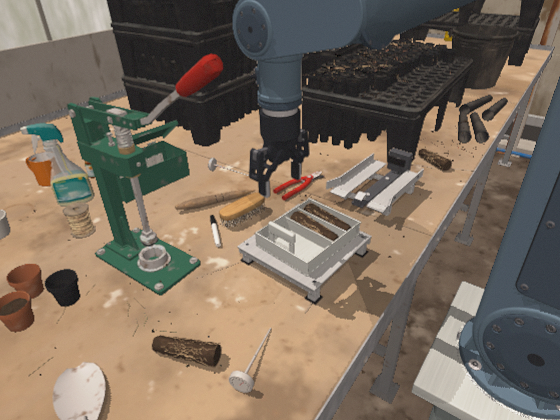

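View pics/top1.png

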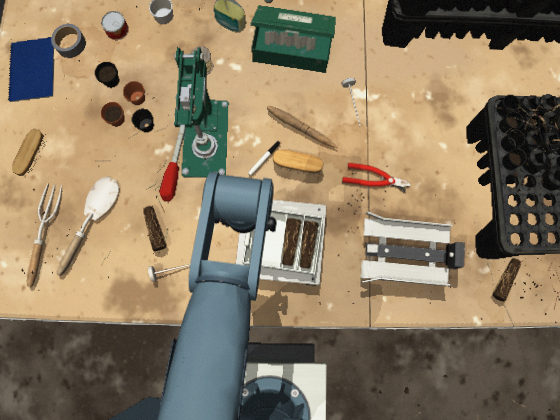

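The arm is clear of the view of the dock now: in the scene view the gripper hangs at about (275,185) above the tray handle, and in the top view the dock is unchanged at (362–465, 215–285). The tool x-axis heading is −97.5°, matching the tray. Descending.

>>> move_arm(increments=[{"tx": 0.0, "ty": 0.0, "tz": 0.012, "turn": 0.0}, {"tx": 0.0, "ty": 0.0, "tz": 0.03, "turn": 0.0}, {"tx": 0.0, "ty": 0.0, "tz": 0.05, "turn": 0.0}, {"tx": 0.0, "ty": 0.0, "tz": 0.07, "turn": 0.0}, {"tx": 0.0, "ty": 0.0, "tz": 0.085, "turn": 0.0}, {"tx": 0.0, "ty": 0.0, "tz": 0.1, "turn": 0.0}, {"tx": 0.0, "ty": 0.0, "tz": 0.11, "turn": 0.0}, {"tx": 0.0, "ty": 0.0, "tz": 0.118, "turn": 0.0}, {"tx": 0.0, "ty": 0.0, "tz": 0.122, "turn": 0.0}, {"tx": 0.0, "ty": 0.0, "tz": 0.122, "turn": 0.0}, {"tx": 0.0, "ty": 0.0, "tz": 0.122, "turn": 0.0}], gripper=1.0)

```text
time_s: 2.87
eef_pos: [0.5033, 0.0631, 0.1096]
eef_rot: [0.0, -0.659, 0.752, -0.0]
wrist_force: [-0.1, -0.1, 0.2]
opening: 1.002
```

```bash
python3 - <<'E'
from h import *
im,d=viewer.camera("scene"); np.savez("pics/scene2.npz",im=im,d=d)
cv2.imwrite("pics/scene2.png",cv2.resize(im[120:320,210:450,::-1],None,fx=3.2,fy=2.9,interpolation=cv2.INTER_CUBIC))
o=get_obs(); print(o["eef_pos"],o["wrist_force"])
E
```

```text
[0.50353592 0.06315047 0.10998199] [0.16190574 0.09864519 0.92028612]
```

View pics/scene2.png

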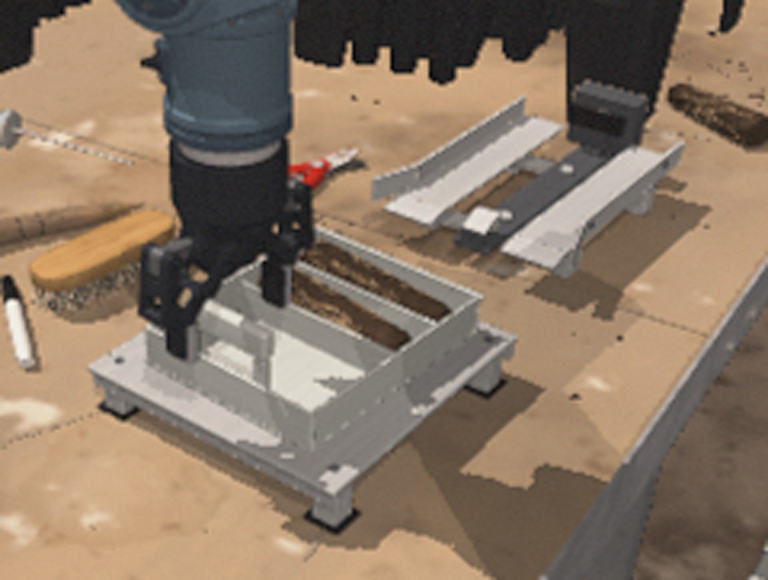

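The scene crop shows both fingers straddling the handle bar: the rear finger is at (180,340) behind it, the front finger is at (275,290) in the pan, and the bar lies between at about (235,325). Closing the gripper.

>>> move_arm(increments=[{"tx": 0.0, "ty": 0.0, "tz": 0.0, "turn": 0.0}, {"tx": 0.0, "ty": 0.0, "tz": 0.0, "turn": 0.0}, {"tx": 0.0, "ty": 0.0, "tz": 0.0, "turn": 0.0}, {"tx": 0.0, "ty": 0.0, "tz": 0.0, "turn": 0.0}, {"tx": 0.0, "ty": 0.0, "tz": 0.0, "turn": 0.0}, {"tx": 0.0, "ty": 0.0, "tz": 0.0, "turn": 0.0}, {"tx": 0.0, "ty": 0.0, "tz": 0.0, "turn": 0.0}, {"tx": 0.0, "ty": 0.0, "tz": 0.0, "turn": 0.0}, {"tx": 0.0, "ty": 0.0, "tz": 0.0, "turn": 0.0}, {"tx": 0.0, "ty": 0.0, "tz": 0.0, "turn": 0.0}, {"tx": 0.0, "ty": 0.0, "tz": 0.0, "turn": 0.0}, {"tx": 0.0, "ty": 0.0, "tz": 0.0, "turn": 0.0}], gripper=0.0)

```text
time_s: 3.92
eef_pos: [0.5031, 0.0635, 0.1096]
eef_rot: [0.0, -0.659, 0.752, -0.0]
wrist_force: [-1.1, 2.5, 4.7]
opening: 0.128
```

```bash
python3 - <<'E'
from h import *
for n in("scene","top"):
    im,d=viewer.camera(n); np.savez(f"pics/{n}3.npz",im=im,d=d)
    if n=="scene": cv2.imwrite("pics/scene3.png",cv2.resize(im[120:320,210:450,::-1],None,fx=3.2,fy=2.9,interpolation=cv2.INTER_CUBIC))
    else: cv2.imwrite("pics/top3.png",cv2.resize(im[180:300,200:340,::-1],None,fx=5,fy=5,interpolation=cv2.INTER_CUBIC))
o=get_obs(); print(o["eef_pos"],o["eef_rot"],o["wrist_force"],o["torque"],o["opening"])
E
```

```text
[0.5031683  0.06349272 0.10956381] [ 2.80389578e-04 -6.58877444e-01  7.52250244e-01 -6.89453087e-05] [-0.64967554  3.4320641   4.96169915] [ 0.42825817  0.14303885 -0.06290575] 0.1296452902985757
```

View pics/scene3.png

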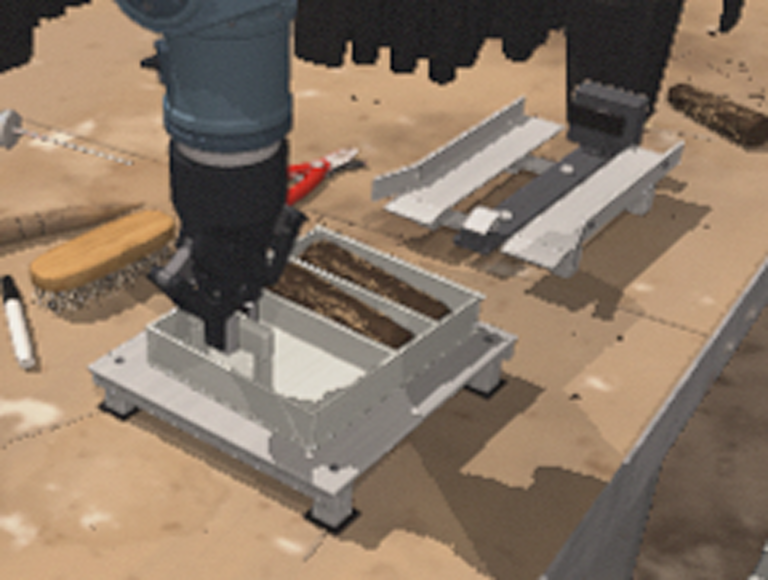

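View pics/top3.png

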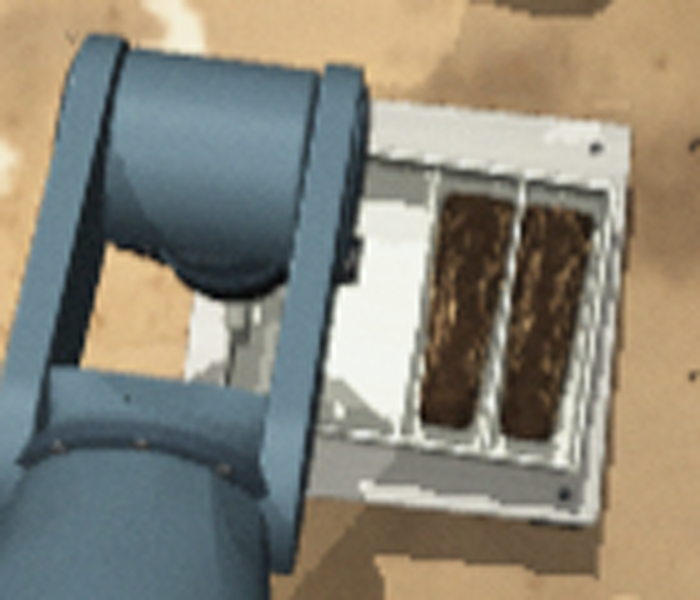

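>>> move_arm(increments=[{"tx": 0.0, "ty": 0.0, "tz": -0.0005, "turn": -0.4}, {"tx": 0.0, "ty": 0.0, "tz": -0.001, "turn": -0.8}, {"tx": 0.0, "ty": 0.0, "tz": -0.001, "turn": -1.2}, {"tx": 0.0, "ty": 0.0, "tz": -0.001, "turn": -1.6}, {"tx": 0.0, "ty": 0.0, "tz": -0.001, "turn": -2.0}, {"tx": 0.0, "ty": 0.0, "tz": -0.001, "turn": -2.4}, {"tx": 0.0, "ty": 0.0, "tz": -0.001, "turn": -2.8}, {"tx": 0.0, "ty": 0.0, "tz": -0.001, "turn": -2.8}, {"tx": 0.0, "ty": 0.0, "tz": -0.001, "turn": -2.8}])

```text
time_s: 4.77
eef_pos: [0.5029, 0.0633, 0.1101]
eef_rot: [-0.0, -0.677, 0.736, 0.0]
wrist_force: [-1.4, -1.6, -4.2]
opening: 0.127
```

```bash
python3 - <<'E'
from h import *
o=get_obs(); q=o["eef_rot"]; M=R.from_quat([q[1],q[2],q[3],q[0]]).as_matrix(); print(o["eef_pos"],np.degrees(np.arctan2(M[1,0],M[0,0])),o["wrist_force"],o["torque"])
a=np.radians(4.7); dd=np.array([-np.sin(a),-np.cos(a)]); nn=np.array([np.cos(a),-np.sin(a)])
for n in("top","scene"):
    c=cal(n); im,d=viewer.camera(n); np.savez(f"pics/{n}4.npz",im=im,d=d); C=cloud(c,d)
    if n=="top": cv2.imwrite("pics/top4.png",cv2.resize(im[180:310,200:480,::-1],None,fx=2.8,fy=2.8,interpolation=cv2.INTER_CUBIC))
    S=C[...,:2]@dd; N=C[...,:2]@nn; Z=C[...,2]
    def line(name,m,over):
        s,l=S[m],N[m]
        if len(s)<6: print(name,len(s)); return
        if over=="s":
            k=np.polyfit(s,l,1); print(n,name,len(s),"dAng",np.degrees(k[0]).round(2),"lat mid",np.median(l).round(4),"range",l.min().round(4),l.max().round(4))
        else:
            k=np.polyfit(l,s,1); print(n,name,len(s),"dAng",-np.degrees(k[0]).round(2),"s mid",np.median(s).round(4),s.min().round(4),s.max().round(4), "lat",l.min().round(4),l.max().round(4))
    zt=(Z>.083)&(Z<.097)
    line("wall+n",zt&(N>.56)&(N<.60)&(S>-.02)&(S<.07),"s")
    line("wall-n",zt&(N>.40)&(N<.43)&(S>-.02)&(S<.07),"s")
    line("nosewall",zt&(S>.075)&(S<.10)&(N>.43)&(N<.56),"l")
    zg=(Z>.06)&(Z<.08)
    line("guide+n",zg&(N>.56)&(N<.61)&(S>.275)&(S<.45),"s")
    line("guide-n",zg&(N>.39)&(N<.43)&(S>.275)&(S<.45),"s")
    zd=(Z>.044)&(Z<.056)
    for lo,hi in((.41,.47),(.53,.59)):
        m=zd&(N>lo)&(N<hi)&(S>.24)&(S<.42); print("runner",lo,np.percentile(N[m],[1,50,99]).round(4),np.median(Z[m]).round(4))
    m=(Z>.036)&(Z<.052)&(S>.2)&(S<.23)&((N>.53)|(N<.46))&(N>.4)&(N<.6); line("mouth",m,"l")
E
```

```text
[0.50286085 0.06330281 0.11007555] -94.76794470381185 [-1.43762008 -1.55040262 -4.15903035] [ 0.09407885  0.05712551 -0.21171282]
top wall+n 56 dAng 0.5 lat mid 0.5742 range 0.5602 0.5779
top wall-n 49 dAng -0.54 lat mid 0.4184 range 0.4163 0.4283
top nosewall 112 dAng 3.17 s mid 0.0884 0.075 0.0918 lat 0.43 0.5586
top guide+n 130 dAng -0.31 lat mid 0.5827 range 0.5802 0.5865
top guide-n 110 dAng -0.05 lat mid 0.4118 range 0.4091 0.415
runner 0.41 [0.4121 0.4385 0.4612] 0.0498
runner 0.53 [0.5344 0.5586 0.583 ] 0.05
top mouth 137 dAng -0.44 s mid 0.2245 0.2167 0.23 lat 0.4125 0.5957
wall+n 5
scene wall-n 71 dAng 0.72 lat mid 0.4153 range 0.413 0.43
scene nosewall 138 dAng 0.06 s mid 0.0877 0.0754 0.0934 lat 0.4315 0.5573
scene guide+n 116 dAng -0.05 lat mid 0.5793 range 0.5758 0.5846
scene guide-n 113 dAng -0.12 lat mid 0.4096 range 0.4075 0.4137
runner 0.41 [0.4101 0.4414 0.4598] 0.049
runner 0.53 [0.5316 0.5576 0.5863] 0.049
scene mouth 150 dAng 0.1 s mid 0.2232 0.2156 0.2298 lat 0.4093 0.5976
```

View pics/top4.png

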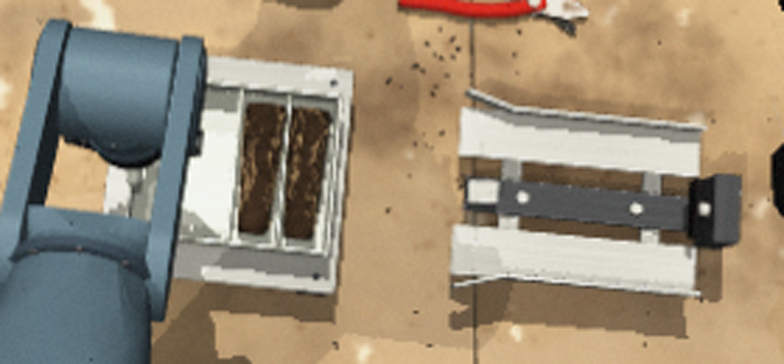

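```bash
cat >> h.py <<'E'
A0=np.radians(4.8); DD=np.array([-np.sin(A0),-np.cos(A0)]); NN=np.array([np.cos(A0),-np.sin(A0)])
def rfit(x,y):
    k=np.polyfit(x,y,1)
    for _ in range(8):
        r=y-np.polyval(k,x); m=abs(r-np.median(r))<max(.0015,1.5*np.median(abs(r-np.median(r))))
        k=np.polyfit(x[m],y[m],1)
    return k,m.sum()
E
python3 - <<'E'
from h import *
for n in("top","scene"):
    c=cal(n); z=np.load(f"pics/{n}4.npz"); C=cloud(c,z["d"]); S=C[...,:2]@DD; N=C[...,:2]@NN; Z=C[...,2]
    def L(name,m,over,at):
        s,l=S[m],N[m]
        if len(s)<20: print(n,name,len(s)); return
        k,cnt=rfit(s,l) if over=="s" else rfit(l,s)
        print(n,name,cnt,"ang",(np.degrees(k[0])*(1 if over=="s" else -1)).round(2),"at",[(a,np.polyval(k,a).round(4)) for a in at])
    zt=(Z>.083)&(Z<.097)
    L("w+",zt&(N>.562)&(N<.59)&(S>-.1)&(S<.085),"s",(0,.085))
    L("w-",zt&(N>.40)&(N<.427)&(S>-.1)&(S<.085),"s",(0,.085))
    L("nose",zt&(S>.078)&(S<.10)&(N>.43)&(N<.56),"l",(.497,))
    zg=(Z>.06)&(Z<.08)
    L("g+",zg&(N>.56)&(N<.61)&(S>.275)&(S<.45),"s",(.28,.45))
    L("g-",zg&(N>.39)&(N<.43)&(S>.275)&(S<.45),"s",(.28,.45))
E
```

```text
top w+ 51 ang -0.43 at [(0, np.float64(0.5747)), (0.085, np.float64(0.574))]
top w- 56 ang -0.02 at [(0, np.float64(0.418)), (0.085, np.float64(0.4179))]
top nose 56 ang 0.02 at [(0.497, np.float64(0.0881))]
top g+ 95 ang -0.07 at [(0.28, np.float64(0.5831)), (0.45, np.float64(0.5829))]
top g- 85 ang 0.05 at [(0.28, np.float64(0.4123)), (0.45, np.float64(0.4124))]
scene w+ 28 ang -0.68 at [(0, np.float64(0.5717)), (0.085, np.float64(0.5707))]
scene w- 122 ang -0.19 at [(0, np.float64(0.415)), (0.085, np.float64(0.4147))]
scene nose 86 ang -0.06 at [(0.497, np.float64(0.0867))]
scene g+ 84 ang -0.01 at [(0.28, np.float64(0.5799)), (0.45, np.float64(0.5799))]
scene g- 91 ang -0.19 at [(0.28, np.float64(0.4104)), (0.45, np.float64(0.4098))]
```

>>> move_arm(increments=[{"tx": 0.002, "ty": -0.0005, "tz": 0.0, "turn": -0.1}, {"tx": 0.005, "ty": -0.001, "tz": 0.0, "turn": -0.1}, {"tx": 0.009, "ty": -0.0015, "tz": 0.0, "turn": -0.1}, {"tx": 0.013, "ty": -0.0018, "tz": 0.0, "turn": -0.1}, {"tx": 0.018, "ty": -0.0018, "tz": 0.0, "turn": -0.1}, {"tx": 0.023, "ty": -0.0018, "tz": 0.0, "turn": -0.1}, {"tx": 0.028, "ty": -0.0018, "tz": 0.0, "turn": -0.1}, {"tx": 0.033, "ty": -0.0018, "tz": 0.0, "turn": -0.1}, {"tx": 0.038, "ty": -0.0018, "tz": 0.0, "turn": -0.1}, {"tx": 0.043, "ty": -0.0018, "tz": 0.0, "turn": -0.1}, {"tx": 0.048, "ty": -0.0018, "tz": 0.0, "turn": -0.1}, {"tx": 0.052, "ty": -0.0018, "tz": 0.0, "turn": -0.1}, {"tx": 0.056, "ty": -0.0018, "tz": 0.0, "turn": -0.1}, {"tx": 0.059, "ty": -0.0018, "tz": 0.0, "turn": -0.1}, {"tx": 0.06, "ty": -0.0018, "tz": 0.0, "turn": -0.1}, {"tx": 0.06, "ty": -0.0018, "tz": 0.0, "turn": -0.1}])

```text
time_s: 6.2
eef_pos: [0.4997, 0.003, 0.1102]
eef_rot: [-0.0, -0.678, 0.735, -0.0]
wrist_force: [-0.1, -0.5, -4.5]
opening: 0.134
```

```bash
cat > m.py <<'E'
from h import *
import sys
k=sys.argv[1]; s0=float(sys.argv[2])  # approx nose S
o=get_obs(); q=o["eef_rot"]; M=R.from_quat([q[1],q[2],q[3],q[0]]).as_matrix(); p=o["eef_pos"]
print("t",o["time_s"],"tcp",p.round(4),"S",(p[:2]@DD).round(4),"N",(p[:2]@NN).round(4),"ang",np.degrees(np.arctan2(M[1,0],M[0,0])).round(2),"tilt",M[2,:2].round(4),"F d/n/z",(o["wrist_force"][:2]@DD).round(1),(o["wrist_force"][:2]@NN).round(1),o["wrist_force"][2].round(1),"T",o["torque"].round(2),"op",round(o["opening"],3))
for n in("top","scene"):
    c=cal(n); im,d=viewer.camera(n); np.savez(f"pics/{n}_{k}.npz",im=im,d=d); C=cloud(c,d); S=C[...,:2]@DD; N=C[...,:2]@NN; Z=C[...,2]
    if n=="scene": cv2.imwrite(f"pics/scene_{k}.png",cv2.resize(im[100:310,220:460,::-1],None,fx=3.2,fy=2.8,interpolation=cv2.INTER_CUBIC))
    else: cv2.imwrite(f"pics/top_{k}.png",cv2.resize(im[180:310,230:490,::-1],None,fx=3,fy=3,interpolation=cv2.INTER_CUBIC))
    def L(name,m,over,at):
        s,l=S[m],N[m]
        if len(s)<20: print(n,name,len(s)); return
        kk,cnt=rfit(s,l) if over=="s" else rfit(l,s)
        print(n,name,cnt,"ang",(np.degrees(kk[0])*(1 if over=="s" else -1)).round(2),"at",[(a,float(np.polyval(kk,a).round(4))) for a in at])
    zt=(Z>.081)&(Z<.099)
    L("w+",zt&(N>.562)&(N<.592)&(S>s0-.18)&(S<s0-.005),"s",(s0-.1,s0))
    L("w-",zt&(N>.405)&(N<.430)&(S>s0-.18)&(S<s0-.005),"s",(s0-.1,s0))
    L("nose",zt&(S>s0-.012)&(S<s0+.012)&(N>.43)&(N<.56),"l",(.497,))
    # pitch: wall-top height along S
    m=(Z>.07)&(Z<.105)&(S>s0-.17)&(S<s0+.003)&(((N>.57)&(N<.582))|((N>.412)&(N<.424)))
    s,zz=S[m],Z[m]; e=(zz>.08)
    kk,cnt=rfit(s[e],zz[e]); print(n,"pitch",kk[0].round(4),"z at nose",np.polyval(kk,s0).round(4),"z@-.15",np.polyval(kk,s0-.15).round(4),cnt)
E
python3 m.py a 0.1475
```

```text
t 6.2 tcp [0.4997 0.003  0.1102] S -0.0448 N 0.4977 ang -94.68 tilt [ 0.0004 -0.    ] F d/n/z 0.5 -0.1 -4.5 T [ 0.25 -0.06  0.07] op 0.134
top w+ 56 ang 0.21 at [(0.04749999999999999, 0.5768), (0.1475, 0.5772)]
top w- 57 ang 0.34 at [(0.04749999999999999, 0.4204), (0.1475, 0.421)]
top nose 71 ang 0.12 at [(0.497, 0.1487)]
top pitch -0.0025 z at nose 0.0885 z@-.15 0.0889 111
scene w+ 26 ang -0.57 at [(0.04749999999999999, 0.5736), (0.1475, 0.5727)]
scene w- 129 ang 0.12 at [(0.04749999999999999, 0.4172), (0.1475, 0.4174)]
scene nose 104 ang 0.31 at [(0.497, 0.147)]
scene pitch 0.002 z at nose 0.0868 z@-.15 0.0865 145
```

View pics/scene_a.png

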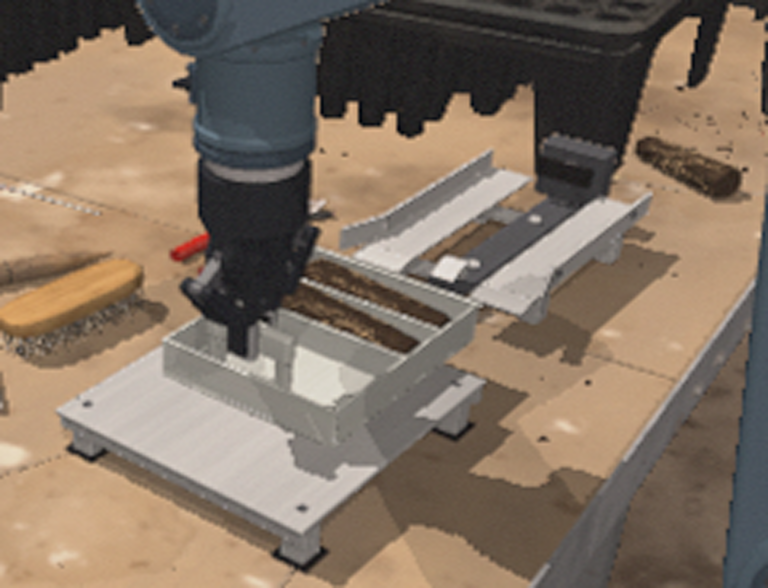

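The scene crop shows the tray sliding out level over the gap, its nose corner near (475,300), with the dock lips at (350–520, 260–300) ahead. It is centred on the dock axis to within about 1 mm.

>>> move_arm(increments=[{"tx": 0.002, "ty": 0.0003, "tz": 0.0, "turn": 0.1}, {"tx": 0.005, "ty": 0.0006, "tz": 0.0, "turn": 0.1}, {"tx": 0.009, "ty": 0.0006, "tz": 0.0, "turn": 0.1}, {"tx": 0.013, "ty": 0.0006, "tz": 0.0, "turn": 0.1}, {"tx": 0.018, "ty": 0.0006, "tz": 0.0, "turn": 0.1}, {"tx": 0.023, "ty": 0.0006, "tz": 0.0, "turn": 0.1}, {"tx": 0.028, "ty": 0.0006, "tz": 0.0, "turn": 0.1}, {"tx": 0.033, "ty": 0.0006, "tz": 0.0, "turn": 0.1}, {"tx": 0.037, "ty": 0.0006, "tz": 0.0, "turn": 0.1}, {"tx": 0.041, "ty": 0.0006, "tz": 0.0, "turn": 0.1}, {"tx": 0.045, "ty": 0.0006, "tz": 0.0, "turn": 0.1}, {"tx": 0.048, "ty": 0.0006, "tz": 0.0, "turn": 0.1}, {"tx": 0.05, "ty": 0.0006, "tz": 0.0, "turn": 0.1}, {"tx": 0.05, "ty": 0.0006, "tz": 0.0, "turn": 0.1}])

```text
time_s: 7.47
eef_pos: [0.495, -0.047, 0.1102]
eef_rot: [-0.0, -0.677, 0.736, -0.0]
wrist_force: [0.2, -1.1, -4.2]
opening: 0.126
```

```bash
python3 m.py b 0.198
```

```text
t 7.4667 tcp [ 0.495  -0.047   0.1102] S 0.0054 N 0.4972 ang -94.79 tilt [0.0005 0.0002] F d/n/z 1.0 0.3 -4.2 T [ 0.29 -0.11 -0.01] op 0.126
top w+ 41 ang 0.29 at [(0.098, 0.5757), (0.198, 0.5762)]
top w- 56 ang 0.44 at [(0.098, 0.4194), (0.198, 0.4202)]
top nose 67 ang -0.18 at [(0.497, 0.199)]
top pitch -0.0058 z at nose 0.0885 z@-.15 0.0894 98
scene w+ 28 ang -1.09 at [(0.098, 0.5723), (0.198, 0.5704)]
scene w- 110 ang -0.05 at [(0.098, 0.4164), (0.198, 0.4163)]
scene nose 95 ang -0.63 at [(0.497, 0.1971)]
scene pitch 0.0053 z at nose 0.0869 z@-.15 0.0861 129
```

View pics/scene_b.png

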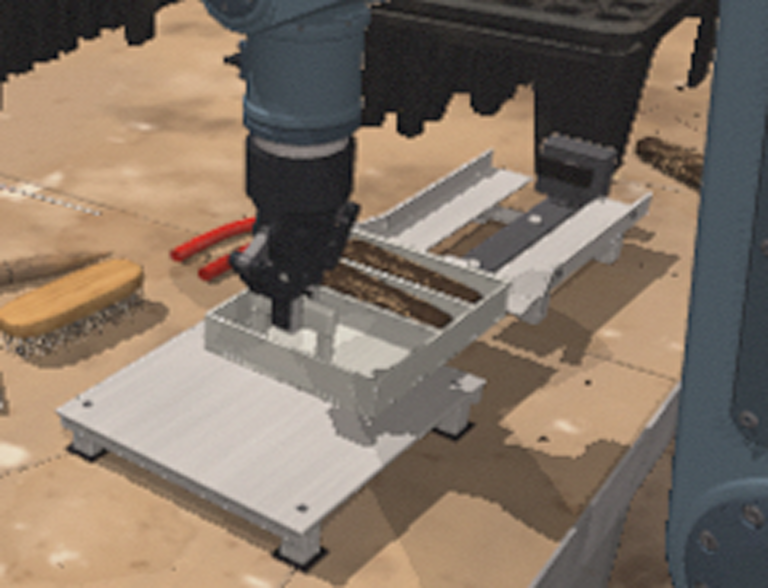

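Still level (pitch below 0.006 rad) and centred, with the nose about 20 mm short of the mouth. I'll slide onto the lips.

>>> move_arm(increments=[{"tx": 0.002, "ty": 0.0, "tz": 0.0, "turn": 0.0}, {"tx": 0.005, "ty": 0.0, "tz": 0.0, "turn": 0.0}, {"tx": 0.009, "ty": 0.0, "tz": 0.0, "turn": 0.0}, {"tx": 0.013, "ty": 0.0, "tz": 0.0, "turn": 0.0}, {"tx": 0.017, "ty": 0.0, "tz": 0.0, "turn": 0.0}, {"tx": 0.021, "ty": 0.0, "tz": 0.0, "turn": 0.0}, {"tx": 0.025, "ty": 0.0, "tz": 0.0, "turn": 0.0}, {"tx": 0.029, "ty": 0.0, "tz": 0.0, "turn": 0.0}, {"tx": 0.033, "ty": 0.0, "tz": 0.0, "turn": 0.0}, {"tx": 0.037, "ty": 0.0, "tz": 0.0, "turn": 0.0}, {"tx": 0.041, "ty": 0.0, "tz": 0.0, "turn": 0.0}, {"tx": 0.043, "ty": 0.0, "tz": 0.0, "turn": 0.0}, {"tx": 0.044, "ty": 0.0, "tz": 0.0, "turn": 0.0}, {"tx": 0.044, "ty": 0.0, "tz": 0.0, "turn": 0.0}])

```text
time_s: 8.73
eef_pos: [0.4916, -0.0907, 0.1105]
eef_rot: [-0.0, -0.677, 0.736, -0.0]
wrist_force: [-0.2, -0.8, -3.8]
opening: 0.129
```

```bash
python3 m.py c 0.242
```

```text
t 8.7333 tcp [ 0.4916 -0.0907  0.1105] S 0.0493 N 0.4974 ang -94.78 tilt [ 0.0006 -0.0004] F d/n/z 0.8 -0.1 -3.8 T [ 0.16 -0.02  0.01] op 0.129
top w+ 33 ang -1.73 at [(0.142, 0.5785), (0.242, 0.5755)]
top w- 54 ang 0.03 at [(0.142, 0.4195), (0.242, 0.4196)]
top nose 71 ang 0.13 at [(0.497, 0.2403)]
top pitch 0.0209 z at nose 0.0906 z@-.15 0.0875 86
scene w+ 25 ang -1.85 at [(0.142, 0.5722), (0.242, 0.569)]
scene w- 105 ang -0.2 at [(0.142, 0.4166), (0.242, 0.4163)]
scene nose 101 ang -0.47 at [(0.497, 0.2414)]
scene pitch 0.0077 z at nose 0.0874 z@-.15 0.0862 119
```

View pics/scene_c.png

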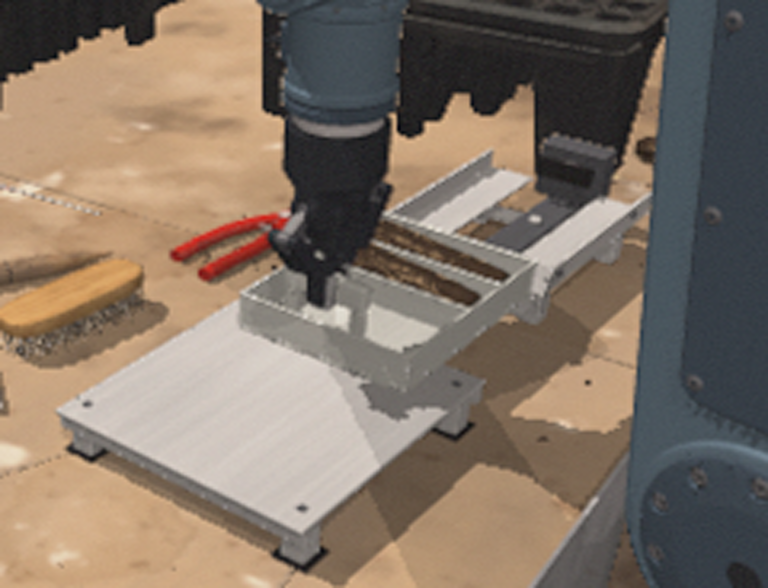

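View pics/top_c.png

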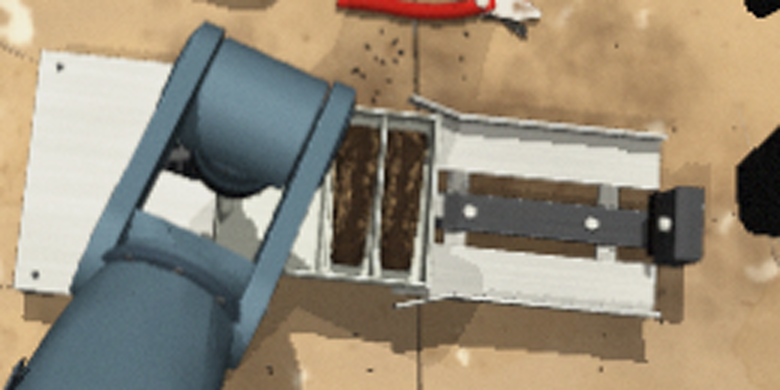

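>>> move_arm(increments=[{"tx": 0.002, "ty": 0.0, "tz": 0.0, "turn": 0.0}, {"tx": 0.005, "ty": 0.0, "tz": 0.0002, "turn": 0.0}, {"tx": 0.008, "ty": 0.0, "tz": 0.0004, "turn": 0.0}, {"tx": 0.011, "ty": 0.0, "tz": 0.0004, "turn": 0.0}, {"tx": 0.014, "ty": 0.0, "tz": 0.0004, "turn": 0.0}, {"tx": 0.017, "ty": 0.0, "tz": 0.0004, "turn": 0.0}, {"tx": 0.02, "ty": 0.0, "tz": 0.0004, "turn": 0.0}, {"tx": 0.023, "ty": 0.0, "tz": 0.0004, "turn": 0.0}, {"tx": 0.026, "ty": 0.0, "tz": 0.0004, "turn": 0.0}, {"tx": 0.029, "ty": 0.0, "tz": 0.0004, "turn": 0.0}, {"tx": 0.032, "ty": 0.0, "tz": 0.0004, "turn": 0.0}, {"tx": 0.035, "ty": 0.0, "tz": 0.0004, "turn": 0.0}, {"tx": 0.038, "ty": 0.0, "tz": 0.0004, "turn": 0.0}, {"tx": 0.041, "ty": 0.0, "tz": 0.0004, "turn": 0.0}, {"tx": 0.043, "ty": 0.0, "tz": 0.0004, "turn": 0.0}, {"tx": 0.044, "ty": 0.0, "tz": 0.0004, "turn": 0.0}, {"tx": 0.044, "ty": 0.0, "tz": 0.0004, "turn": 0.0}])

```text
time_s: 10.25
eef_pos: [0.4878, -0.1345, 0.1099]
eef_rot: [-0.0, -0.677, 0.736, -0.0]
wrist_force: [-0.2, 1.3, -1.7]
opening: 0.129
```

```bash
python3 m.py d 0.286
```

```text
t 10.25 tcp [ 0.4878 -0.1345  0.1099] S 0.0932 N 0.4973 ang -94.78 tilt [ 0.0004 -0.0001] F d/n/z -1.3 -0.3 -1.7 T [ 0.2  -0.07  0.04] op 0.129
top w+ 29 ang 0.84 at [(0.18599999999999997, 0.5753), (0.286, 0.5767)]
top w- 57 ang -0.08 at [(0.18599999999999997, 0.4191), (0.286, 0.4189)]
top nose 71 ang 0.01 at [(0.497, 0.2851)]
top pitch -0.0022 z at nose 0.0886 z@-.15 0.089 81
scene w+ 30 ang -0.04 at [(0.18599999999999997, 0.5737), (0.286, 0.5736)]
scene w- 99 ang -0.14 at [(0.18599999999999997, 0.4164), (0.286, 0.4162)]
scene nose 89 ang 0.36 at [(0.497, 0.2849)]
scene pitch 0.0158 z at nose 0.0883 z@-.15 0.0859 115
```

View pics/scene_d.png

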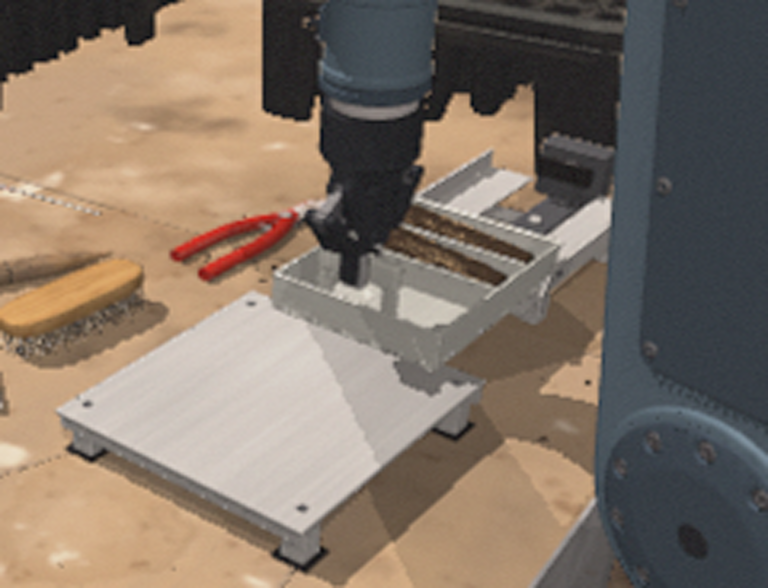

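View pics/top_d.png

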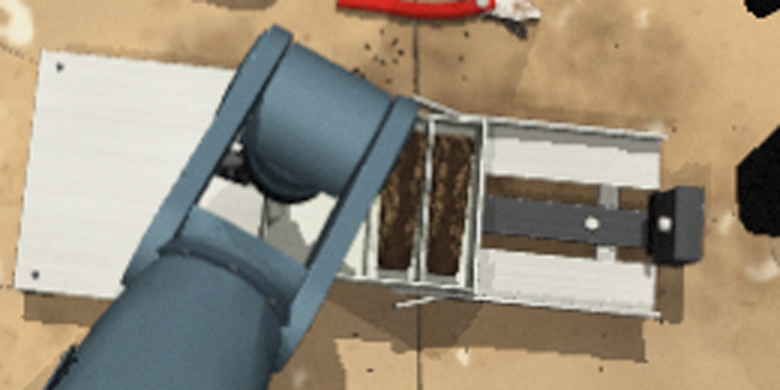

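>>> move_arm(increments=[{"tx": 0.002, "ty": 0.0, "tz": 0.0, "turn": 0.0}, {"tx": 0.005, "ty": 0.0, "tz": 0.0, "turn": 0.0}, {"tx": 0.009, "ty": 0.0, "tz": 0.0, "turn": 0.0}, {"tx": 0.013, "ty": 0.0, "tz": 0.0, "turn": 0.0}, {"tx": 0.017, "ty": 0.0, "tz": 0.0, "turn": 0.0}, {"tx": 0.021, "ty": 0.0, "tz": 0.0, "turn": 0.0}, {"tx": 0.025, "ty": 0.0, "tz": 0.0, "turn": 0.0}, {"tx": 0.029, "ty": 0.0, "tz": 0.0, "turn": 0.0}, {"tx": 0.033, "ty": 0.0, "tz": 0.0, "turn": 0.0}, {"tx": 0.037, "ty": 0.0, "tz": 0.0, "turn": 0.0}, {"tx": 0.041, "ty": 0.0, "tz": 0.0, "turn": 0.0}, {"tx": 0.045, "ty": 0.0, "tz": 0.0, "turn": 0.0}, {"tx": 0.049, "ty": 0.0, "tz": 0.0, "turn": 0.0}, {"tx": 0.053, "ty": 0.0, "tz": 0.0, "turn": 0.0}, {"tx": 0.057, "ty": 0.0, "tz": 0.0, "turn": 0.0}, {"tx": 0.06, "ty": 0.0, "tz": 0.0, "turn": 0.0}, {"tx": 0.06, "ty": 0.0, "tz": 0.0, "turn": 0.0}])

```text
time_s: 11.77
eef_pos: [0.4828, -0.1948, 0.11]
eef_rot: [-0.0, -0.677, 0.736, -0.0]
wrist_force: [1.7, 0.8, 0.9]
opening: 0.127
```

```bash
python3 m.py e 0.345
```

```text
t 11.7667 tcp [ 0.4828 -0.1948  0.11  ] S 0.1537 N 0.4974 ang -94.79 tilt [ 0.0008 -0.0003] F d/n/z -0.9 1.6 0.9 T [ 0.31 -0.08  0.04] op 0.127
top w+ 16 ang 2.05 at [(0.24499999999999997, 0.5734), (0.345, 0.577)]
top w- 46 ang -0.93 at [(0.24499999999999997, 0.4193), (0.345, 0.4177)]
top nose 80 ang 0.09 at [(0.497, 0.3466)]
top pitch -0.0105 z at nose 0.088 z@-.15 0.0896 67
scene w+ 27 ang 0.6 at [(0.24499999999999997, 0.5739), (0.345, 0.575)]
scene w- 69 ang -0.18 at [(0.24499999999999997, 0.4166), (0.345, 0.4163)]
scene nose 85 ang 0.45 at [(0.497, 0.3461)]
scene pitch 0.0038 z at nose 0.0877 z@-.15 0.0871 78
```

View pics/top_e.png

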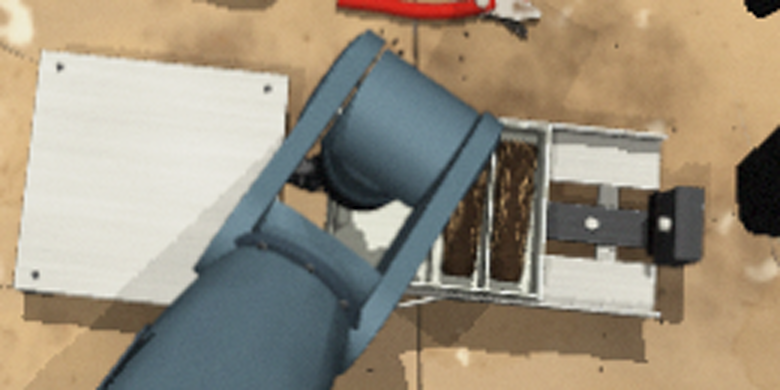

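>>> move_arm(increments=[{"tx": 0.002, "ty": 0.0, "tz": 0.0, "turn": 0.0}, {"tx": 0.005, "ty": 0.0, "tz": 0.0, "turn": 0.0}, {"tx": 0.009, "ty": 0.0, "tz": 0.0, "turn": 0.0}, {"tx": 0.013, "ty": 0.0, "tz": 0.0, "turn": 0.0}, {"tx": 0.017, "ty": 0.0, "tz": 0.0, "turn": 0.0}, {"tx": 0.021, "ty": 0.0, "tz": 0.0, "turn": 0.0}, {"tx": 0.025, "ty": 0.0, "tz": 0.0, "turn": 0.0}, {"tx": 0.029, "ty": 0.0, "tz": 0.0, "turn": 0.0}, {"tx": 0.033, "ty": 0.0, "tz": 0.0, "turn": 0.0}, {"tx": 0.037, "ty": 0.0, "tz": 0.0, "turn": 0.0}, {"tx": 0.041, "ty": 0.0, "tz": 0.0, "turn": 0.0}, {"tx": 0.045, "ty": 0.0, "tz": 0.0, "turn": 0.0}, {"tx": 0.049, "ty": 0.0, "tz": 0.0, "turn": 0.0}, {"tx": 0.053, "ty": 0.0, "tz": 0.0, "turn": 0.0}, {"tx": 0.057, "ty": 0.0, "tz": 0.0, "turn": 0.0}, {"tx": 0.061, "ty": 0.0, "tz": 0.0, "turn": 0.0}, {"tx": 0.065, "ty": 0.0, "tz": 0.0, "turn": 0.0}, {"tx": 0.068, "ty": 0.0, "tz": 0.0, "turn": 0.0}, {"tx": 0.07, "ty": 0.0, "tz": 0.0, "turn": 0.0}, {"tx": 0.07, "ty": 0.0, "tz": 0.0, "turn": 0.0}])

```text
time_s: 13.53
eef_pos: [0.4769, -0.2638, 0.1099]
eef_rot: [-0.0, -0.677, 0.736, 0.0]
wrist_force: [1.2, 2.9, 3.0]
opening: 0.128
```

```bash
python3 m.py f 0.416
```

```text
t 13.5333 tcp [ 0.4769 -0.2638  0.1099] S 0.2229 N 0.4973 ang -94.77 tilt [-0.      0.0001] F d/n/z -3.0 1.0 3.0 T [ 0.65 -0.08  0.04] op 0.128
top w+ 17
top w- 46 ang 0.07 at [(0.31599999999999995, 0.4185), (0.416, 0.4186)]
top nose 73 ang 0.2 at [(0.497, 0.4145)]
top pitch 0.025 z at nose 0.0894 z@-.15 0.0856 59
scene w+ 25 ang -0.12 at [(0.31599999999999995, 0.5732), (0.416, 0.573)]
scene w- 11
scene nose 35 ang -3.36 at [(0.497, 0.4137)]
scene pitch -0.0357 z at nose 0.0808 z@-.15 0.0862 26
```

View pics/top_f.png

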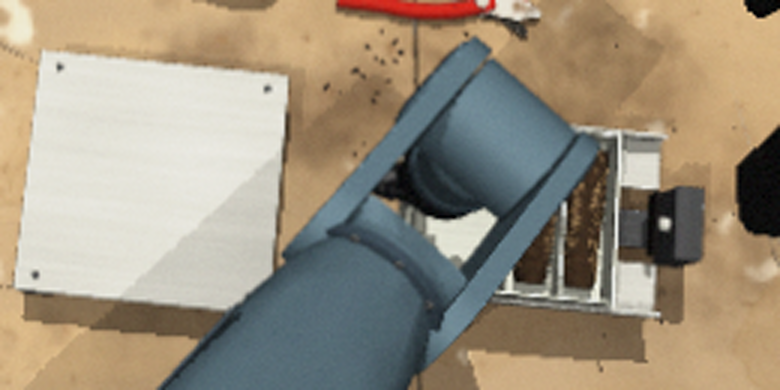

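View pics/scene_f.png

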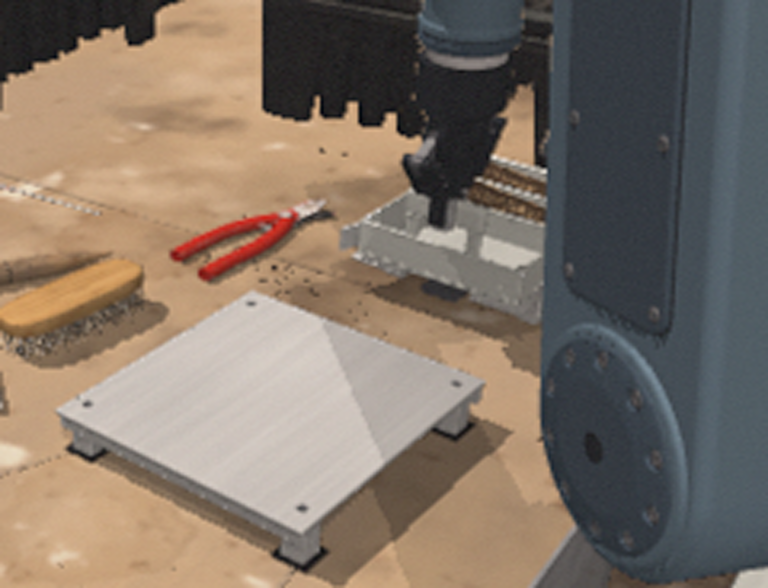

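The top crop shows the tray inside the guides with its nose wall at (615,215), about 40 px before the buffer block (655). The scene crop shows the tray level in the dock. I'll approach to about 6 mm short of the buffer.

>>> move_arm(increments=[{"tx": 0.002, "ty": 0.0, "tz": -0.0002, "turn": 0.0}, {"tx": 0.005, "ty": 0.0, "tz": -0.0004, "turn": 0.0}, {"tx": 0.008, "ty": 0.0, "tz": -0.0004, "turn": 0.0}, {"tx": 0.011, "ty": 0.0, "tz": -0.0004, "turn": 0.0}, {"tx": 0.014, "ty": 0.0, "tz": -0.0004, "turn": 0.0}, {"tx": 0.017, "ty": 0.0, "tz": -0.0004, "turn": 0.0}, {"tx": 0.02, "ty": 0.0, "tz": -0.0004, "turn": 0.0}, {"tx": 0.023, "ty": 0.0, "tz": -0.0004, "turn": 0.0}, {"tx": 0.026, "ty": 0.0, "tz": -0.0004, "turn": 0.0}, {"tx": 0.028, "ty": 0.0, "tz": -0.0004, "turn": 0.0}, {"tx": 0.03, "ty": 0.0, "tz": -0.0004, "turn": 0.0}, {"tx": 0.032, "ty": 0.0, "tz": -0.0004, "turn": 0.0}, {"tx": 0.033, "ty": 0.0, "tz": -0.0004, "turn": 0.0}, {"tx": 0.034, "ty": 0.0, "tz": -0.0004, "turn": 0.0}, {"tx": 0.034, "ty": 0.0, "tz": -0.0004, "turn": 0.0}])

```text
time_s: 14.88
eef_pos: [0.474, -0.2978, 0.1102]
eef_rot: [-0.0, -0.677, 0.736, -0.0]
wrist_force: [-0.7, 0.2, -3.6]
opening: 0.131
```

```bash
python3 m.py g 0.449
```

```text
t 14.8833 tcp [ 0.474  -0.2978  0.1102] S 0.2571 N 0.4973 ang -94.77 tilt [0.0002 0.0001] F d/n/z -0.1 -0.7 -3.6 T [ 0.36 -0.03 -0.  ] op 0.131
top w+ 16
top w- 35 ang 0.68 at [(0.349, 0.4177), (0.449, 0.4189)]
top nose 92 ang -0.6 at [(0.497, 0.4501)]
top pitch 0.0107 z at nose 0.0884 z@-.15 0.0868 58
scene w+ 24 ang 1.23 at [(0.349, 0.575), (0.449, 0.5771)]
scene w- 0
scene nose 17 ang -7.01 at [(0.497, 0.4446)]
scene pitch -0.0667 z at nose 0.076 z@-.15 0.086 26
```

View pics/top_g.png

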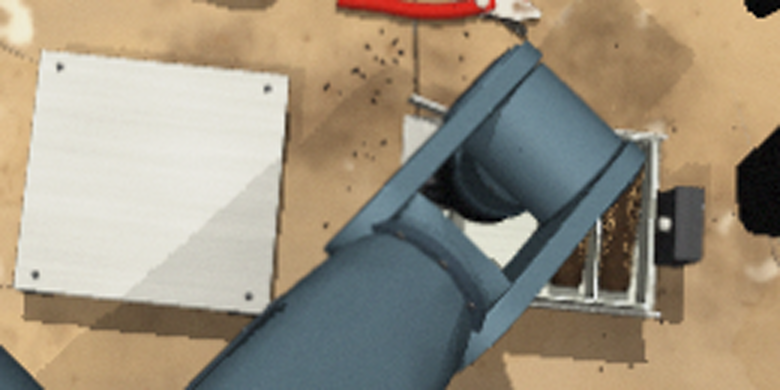

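>>> move_arm(increments=[{"tx": 0.001, "ty": 0.0, "tz": 0.0, "turn": 0.0}, {"tx": 0.002, "ty": 0.0, "tz": 0.0, "turn": 0.0}, {"tx": 0.003, "ty": 0.0, "tz": 0.0, "turn": 0.0}, {"tx": 0.004, "ty": 0.0, "tz": 0.0, "turn": 0.0}, {"tx": 0.005, "ty": 0.0, "tz": 0.0, "turn": 0.0}, {"tx": 0.005, "ty": 0.0, "tz": 0.0, "turn": 0.0}])

```text
time_s: 15.48
eef_pos: [0.4737, -0.301, 0.1101]
eef_rot: [0.001, -0.677, 0.736, 0.001]
wrist_force: [0.9, 8.4, -0.9]
opening: 0.132
```

>>> move_arm(increments=[{"tx": 0.0005, "ty": 0.0, "tz": 0.0, "turn": 0.0}, {"tx": 0.001, "ty": 0.0, "tz": 0.0, "turn": 0.0}, {"tx": 0.0015, "ty": 0.0, "tz": 0.0, "turn": 0.0}, {"tx": 0.002, "ty": 0.0, "tz": 0.0, "turn": 0.0}, {"tx": 0.002, "ty": 0.0, "tz": 0.0, "turn": 0.0}])

```text
time_s: 15.9
eef_pos: [0.4736, -0.3023, 0.1101]
eef_rot: [0.001, -0.677, 0.736, 0.002]
wrist_force: [-0.5, 10.4, 1.6]
opening: 0.136
```

```bash
python3 m.py h 0.4545; python3 - <<'E'
from h import *
im=np.load("pics/top_h.npz")["im"]; cv2.imwrite("pics/top_hz.png",cv2.resize(im[215:300,395:475,::-1],None,fx=7,fy=7,interpolation=cv2.INTER_CUBIC))
im=np.load("pics/scene_h.npz")["im"]; cv2.imwrite("pics/scene_hz.png",cv2.resize(im[130:220,310:420,::-1],None,fx=7,fy=6.5,interpolation=cv2.INTER_CUBIC))
E
```

```text
t 15.9 tcp [ 0.4736 -0.3023  0.1101] S 0.2616 N 0.4972 ang -94.73 tilt [-0.0038  0.001 ] F d/n/z -10.3 -1.4 1.6 T [ 1.62 -0.05 -0.01] op 0.136
top w+ 15
top w- 36 ang 0.91 at [(0.35450000000000004, 0.4177), (0.4545, 0.4193)]
top nose 84 ang -1.04 at [(0.497, 0.4541)]
top pitch 0.0227 z at nose 0.0907 z@-.15 0.0873 48
scene w+ 24 ang 0.39 at [(0.35450000000000004, 0.574), (0.4545, 0.5747)]
scene w- 0
scene nose 19
scene pitch 0.1017 z at nose 0.1002 z@-.15 0.0849 21
```

View pics/top_hz.png

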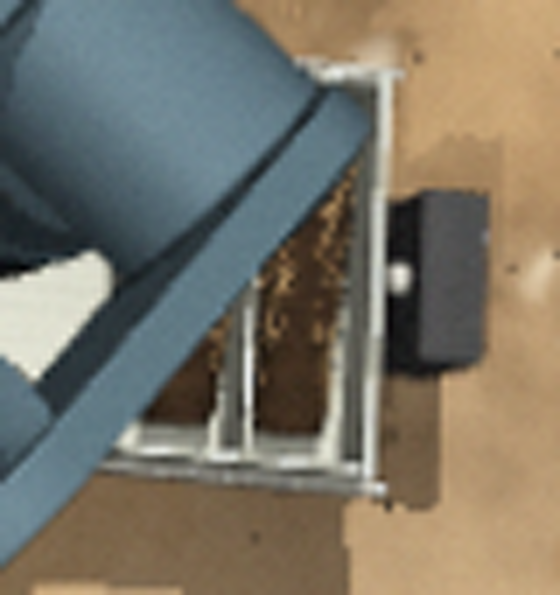

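View pics/scene_hz.png

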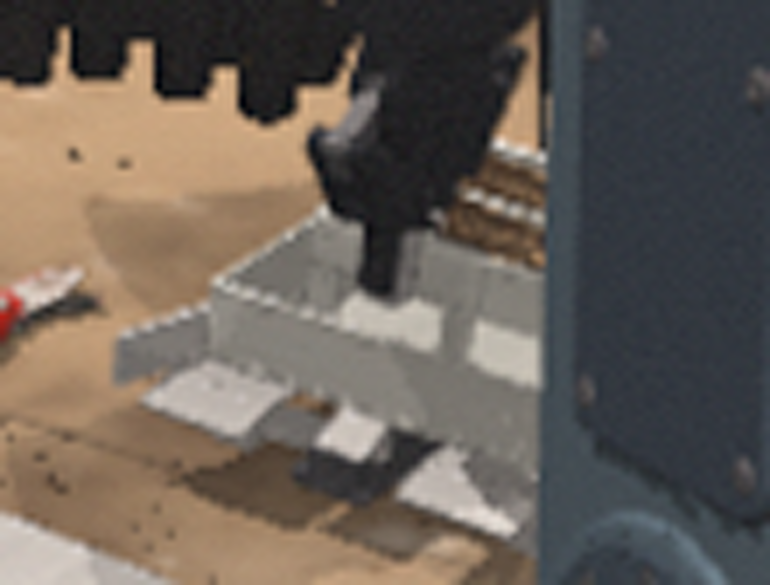

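The top crop shows the nose wall at x≈380 px against the buffer block (390–490). The scene crop shows the white catch wedge at (350,430) still partly under the rear wall. Force is 10 N, so I'll continue in small steps.

>>> move_arm(increments=[{"tx": 0.0005, "ty": 0.0, "tz": -0.0002, "turn": 0.0}, {"tx": 0.001, "ty": 0.0, "tz": -0.0002, "turn": 0.0}, {"tx": 0.0015, "ty": 0.0, "tz": -0.0002, "turn": 0.0}, {"tx": 0.0015, "ty": 0.0, "tz": -0.0002, "turn": 0.0}, {"tx": 0.0015, "ty": 0.0, "tz": -0.0002, "turn": 0.0}])

```text
time_s: 16.42
eef_pos: [0.4735, -0.3033, 0.1103]
eef_rot: [0.001, -0.677, 0.736, 0.002]
wrist_force: [-0.7, 12.1, 1.6]
opening: 0.13
```

```bash
python3 m.py i 0.4545; python3 - <<'E'
from h import *
im=np.load("pics/scene_i.npz")["im"]; cv2.imwrite("pics/scene_iz.png",cv2.resize(im[130:220,310:420,::-1],None,fx=7,fy=6.5,interpolation=cv2.INTER_CUBIC))
E
```

```text
t 16.4167 tcp [ 0.4735 -0.3033  0.1103] S 0.2627 N 0.4972 ang -94.73 tilt [-0.0045  0.0011] F d/n/z -12.0 -1.7 1.6 T [ 1.71 -0.09  0.03] op 0.13
top w+ 13
top w- 36 ang 1.08 at [(0.35450000000000004, 0.4174), (0.4545, 0.4193)]
top nose 84 ang -1.0 at [(0.497, 0.4551)]
top pitch -0.0046 z at nose 0.0891 z@-.15 0.0898 47
scene w+ 27 ang 0.05 at [(0.35450000000000004, 0.5733), (0.4545, 0.5734)]
scene w- 0
scene nose 18
scene pitch -0.0088 z at nose 0.0845 z@-.15 0.0858 27
```

View pics/scene_iz.png

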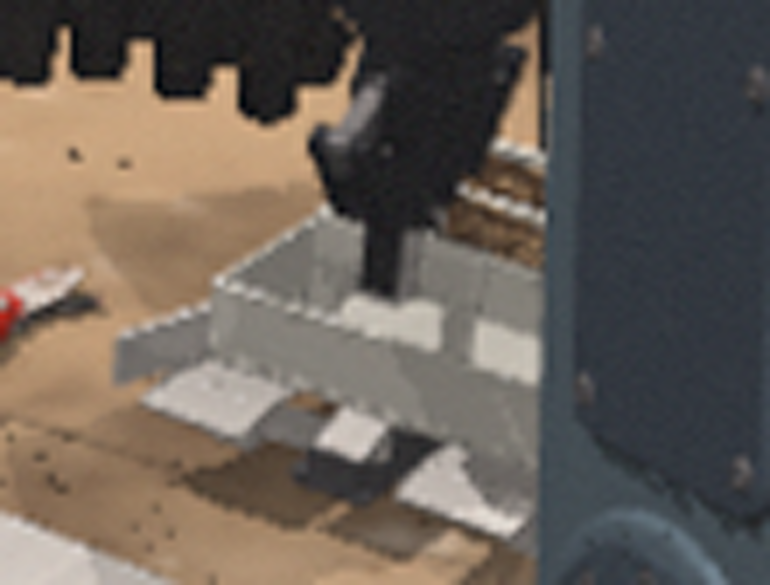

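```bash
python3 - <<'E'
from h import *
c=cal("scene")
for k in("1","_h","_i"):
    z=np.load(f"pics/scene{k}.npz"); C=cloud(c,z["d"]); S=C[...,:2]@DD; N=C[...,:2]@NN; Z=C[...,2]
    g=z["im"].astype(int).min(-1)
    m=(S>.21)&(S<.272)&(N>.475)&(N<.515)&(Z>.02)&(Z<.07)&(g>125)
    v,u=np.nonzero(m); print(k,m.sum(), "u",u.min(),u.max(),"v",v.min(),v.max())
    for a in np.arange(.215,.272,.005):
        mm=m&(S>=a)&(S<a+.005)
        if mm.sum(): print("  S %.3f n=%d z med %.4f max %.4f"%(a,mm.sum(),np.median(Z[mm]),Z[mm].max()))
E
```

```text
1 64 u 355 368 v 191 203
  S 0.230 n=9 z med 0.0455 max 0.0478
  S 0.235 n=16 z med 0.0473 max 0.0524
  S 0.240 n=11 z med 0.0495 max 0.0518
  S 0.245 n=11 z med 0.0523 max 0.0565
  S 0.250 n=10 z med 0.0536 max 0.0558
  S 0.255 n=5 z med 0.0533 max 0.0556
  S 0.260 n=2 z med 0.0378 max 0.0524
_h 64 u 355 369 v 190 203
  S 0.230 n=2 z med 0.0445 max 0.0457
  S 0.235 n=13 z med 0.0430 max 0.0478
  S 0.240 n=13 z med 0.0458 max 0.0507
  S 0.245 n=8 z med 0.0475 max 0.0502
  S 0.250 n=10 z med 0.0491 max 0.0541
  S 0.255 n=15 z med 0.0512 max 0.0569
  S 0.260 n=2 z med 0.0389 max 0.0546
  S 0.265 n=1 z med 0.0226 max 0.0226
_i 67 u 355 369 v 189 203
  S 0.230 n=1 z med 0.0441 max 0.0441
  S 0.235 n=15 z med 0.0434 max 0.0472
  S 0.240 n=9 z med 0.0471 max 0.0482
  S 0.245 n=13 z med 0.0466 max 0.0524
  S 0.250 n=9 z med 0.0489 max 0.0596
  S 0.255 n=15 z med 0.0536 max 0.0586
  S 0.260 n=4 z med 0.0492 max 0.0522
  S 0.265 n=1 z med 0.0232 max 0.0232
```

The depth on the catch slope reads 4–5 mm lower than when free (0.0467 against 0.0523 m at S=0.245), so the catch is still pressed down and the tray has not cleared it. I'll push on in small steps, easing the downward load a little.

```bash
cat > k.py <<'E'
from h import *
import sys
k=sys.argv[1]; o=get_obs(); p=o["eef_pos"]; q=o["eef_rot"]; M=R.from_quat([q[1],q[2],q[3],q[0]]).as_matrix()
print("t",round(o["time_s"],2),"S",(p[:2]@DD).round(4),"z",p[2].round(4),"F d/n/z",(o["wrist_force"][:2]@DD).round(1),(o["wrist_force"][:2]@NN).round(1),o["wrist_force"][2].round(1),"tilt",M[2,:2].round(4))
c=cal("scene"); im,d=viewer.camera("scene"); np.savez(f"pics/scene_{k}.npz",im=im,d=d)
C=cloud(c,d); S=C[...,:2]@DD; N=C[...,:2]@NN; Z=C[...,2]; g=im.astype(int).min(-1)
z1=np.load("pics/scene1.npz"); C1=cloud(c,z1["d"]);
m=(S>.228)&(S<.256)&(N>.475)&(N<.515)&(Z>.02)&(Z<.07)&(g>125)
kk=np.polyfit(S[m],Z[m],1); print("catch slope z@.245",np.polyval(kk,.245).round(4),"slope",kk[0].round(2),m.sum(),"(free .0515-.052, pressed .047)")
c=cal("top"); im,d=viewer.camera("top"); np.savez(f"pics/top_{k}.npz",im=im,d=d)
C=cloud(c,d); S=C[...,:2]@DD; N=C[...,:2]@NN; Z=C[...,2]
m=(Z>.081)&(Z<.099)&(S>.44)&(S<.475)&(N>.425)&(N<.56)
kk,n=rfit(N[m],S[m]); print("nose wall centre S",np.polyval(kk,.49).round(4),n)
E
echo
```

>>> move_arm(increments=[{"tx": 0.0005, "ty": 0.0, "tz": -0.0002, "turn": 0.0}, {"tx": 0.001, "ty": 0.0, "tz": -0.0004, "turn": 0.0}, {"tx": 0.0015, "ty": 0.0, "tz": -0.0004, "turn": 0.0}, {"tx": 0.002, "ty": 0.0, "tz": -0.0004, "turn": 0.0}, {"tx": 0.002, "ty": 0.0, "tz": -0.0004, "turn": 0.0}])

```text
time_s: 16.93
eef_pos: [0.4733, -0.3049, 0.1105]
eef_rot: [0.002, -0.677, 0.736, 0.002]
wrist_force: [0.6, 12.4, 1.7]
opening: 0.13
```

```bash
python3 k.py j
```

```text
t 16.93 S 0.2642 z 0.1105 F d/n/z -12.4 -0.5 1.7 tilt [-0.0054  0.0014]
catch slope z@.245 0.0471 slope 0.38 45 (free .0515-.052, pressed .047)
nose wall centre S 0.4605 182
```

>>> move_arm(increments=[{"tx": 0.0005, "ty": 0.0, "tz": -0.0002, "turn": 0.0}, {"tx": 0.001, "ty": 0.0, "tz": -0.0003, "turn": 0.0}, {"tx": 0.0015, "ty": 0.0, "tz": -0.0003, "turn": 0.0}, {"tx": 0.0015, "ty": 0.0, "tz": -0.0003, "turn": 0.0}, {"tx": 0.0015, "ty": 0.0, "tz": -0.0003, "turn": 0.0}])

```text
time_s: 17.45
eef_pos: [0.4731, -0.306, 0.1106]
eef_rot: [0.002, -0.677, 0.736, 0.003]
wrist_force: [1.2, 13.9, 1.5]
opening: 0.131
```

```bash
python3 k.py k
```

```text
t 17.45 S 0.2654 z 0.1106 F d/n/z -13.9 -0.0 1.5 tilt [-0.0059  0.0016]
catch slope z@.245 0.0505 slope 0.38 55 (free .0515-.052, pressed .047)
nose wall centre S 0.4604 180
```

```bash
python3 k.py l; python3 - <<'E'
from h import *
c=cal("scene")
for k in("1","3","4","_c","_h","_i","_j","_k","_l"):
    z=np.load(f"pics/scene{k}.npz"); C=cloud(c,z["d"]); S=C[...,:2]@DD; N=C[...,:2]@NN; Z=C[...,2]; g=z["im"].astype(int).min(-1)
    m=(S>.228)&(S<.256)&(N>.475)&(N<.515)&(Z>.02)&(Z<.07)&(g>125)
    if m.sum()>10:
        kk=np.polyfit(S[m],Z[m],1); print(k,np.polyval(kk,.245).round(4),m.sum())
im=np.load("pics/scene_l.npz")["im"]; cv2.imwrite("pics/scene_lz.png",cv2.resize(im[130:220,310:420,::-1],None,fx=7,fy=6.5,interpolation=cv2.INTER_CUBIC))
E
```

```text
t 17.55 S 0.2654 z 0.1106 F d/n/z -15.2 -0.1 1.3 tilt [-0.0059  0.0016]
catch slope z@.245 0.0503 slope 0.3 56 (free .0515-.052, pressed .047)
nose wall centre S 0.4618 192
1 0.0507 58
3 0.0509 58
4 0.0506 59
_h 0.0469 51
_i 0.0469 49
_j 0.0471 45
_k 0.0505 55
_l 0.0503 56
```

View pics/scene_lz.png

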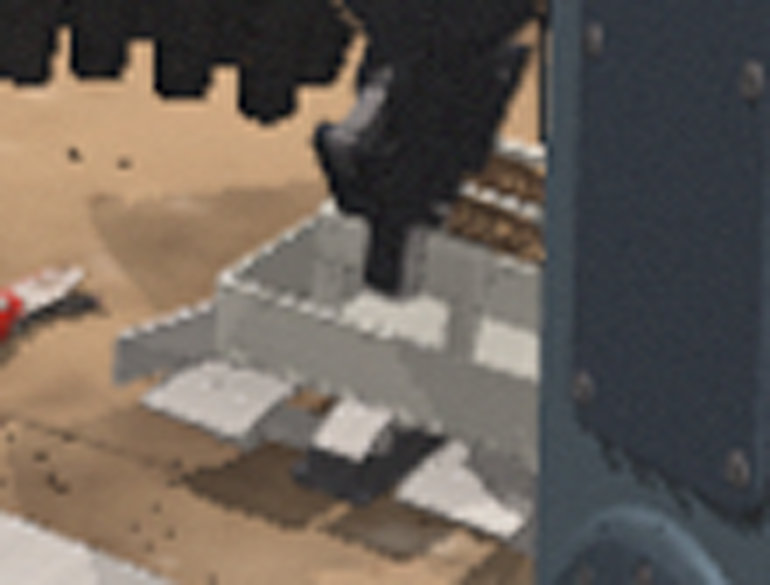

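The catch has risen: its slope depth is 0.0504 m against 0.0507 free and 0.047 pressed, and the crop shows the wedge at (350,430) clear of the rear wall. I'll ease the push off so the catch takes the load.

>>> move_arm(increments=[{"tx": -0.0005, "ty": 0.0, "tz": 0.0, "turn": 0.0}, {"tx": -0.001, "ty": 0.0, "tz": 0.0, "turn": 0.0}, {"tx": -0.0015, "ty": 0.0, "tz": 0.0, "turn": 0.0}, {"tx": -0.002, "ty": 0.0, "tz": 0.0, "turn": 0.0}, {"tx": -0.0025, "ty": 0.0, "tz": 0.0, "turn": 0.0}, {"tx": -0.003, "ty": 0.0, "tz": 0.0, "turn": 0.0}, {"tx": -0.0035, "ty": 0.0, "tz": 0.0, "turn": 0.0}, {"tx": -0.0035, "ty": 0.0, "tz": 0.0, "turn": 0.0}])

```text
time_s: 18.32
eef_pos: [0.4732, -0.3052, 0.1107]
eef_rot: [0.0, -0.677, 0.736, 0.001]
wrist_force: [0.9, 5.3, -4.8]
opening: 0.129
```

```bash
python3 k.py m
```

```text
t 18.32 S 0.2645 z 0.1107 F d/n/z -5.4 0.5 -4.8 tilt [-0.0015  0.0008]
catch slope z@.245 0.0507 slope 0.39 57 (free .0515-.052, pressed .047)
nose wall centre S 0.4605 213
```

>>> move_arm(increments=[{"tx": -0.0005, "ty": 0.0, "tz": 0.0003, "turn": 0.0}, {"tx": -0.001, "ty": 0.0, "tz": 0.0005, "turn": 0.0}, {"tx": -0.0015, "ty": 0.0, "tz": 0.0006, "turn": 0.0}, {"tx": -0.0015, "ty": 0.0, "tz": 0.0006, "turn": 0.0}])

```text
time_s: 18.75
eef_pos: [0.4733, -0.3049, 0.1105]
eef_rot: [-0.0, -0.677, 0.736, -0.0]
wrist_force: [-0.2, 0.1, -6.1]
opening: 0.128
```

```bash
python3 k.py n
```

```text
t 18.75 S 0.2642 z 0.1105 F d/n/z -0.1 -0.2 -6.1 tilt [0.0006 0.0004]
catch slope z@.245 0.0501 slope 0.38 58 (free .0515-.052, pressed .047)
nose wall centre S 0.4609 170
```

>>> move_arm(increments=[{"tx": 0.0, "ty": 0.0, "tz": 0.0003, "turn": 0.0}, {"tx": 0.0, "ty": 0.0, "tz": 0.0005, "turn": 0.0}, {"tx": 0.0, "ty": 0.0, "tz": 0.0005, "turn": 0.0}, {"tx": 0.0, "ty": 0.0, "tz": 0.0005, "turn": 0.0}])

```text
time_s: 19.18
eef_pos: [0.4734, -0.3047, 0.1101]
eef_rot: [-0.0, -0.677, 0.736, -0.0]
wrist_force: [-1.7, 1.0, -4.8]
opening: 0.128
```

```bash
python3 k.py o
```

```text
t 19.18 S 0.264 z 0.1101 F d/n/z -0.9 -1.8 -4.8 tilt [0.0004 0.0003]
catch slope z@.245 0.0504 slope 0.44 55 (free .0515-.052, pressed .047)
nose wall centre S 0.4607 176
```

>>> move_arm(increments=[{"tx": 0.0, "ty": 0.0, "tz": 0.0003, "turn": 0.0}, {"tx": 0.0, "ty": 0.0, "tz": 0.0005, "turn": 0.0}, {"tx": 0.0, "ty": 0.0, "tz": 0.0005, "turn": 0.0}])

```text
time_s: 19.53
eef_pos: [0.4734, -0.3046, 0.1097]
eef_rot: [-0.0, -0.677, 0.736, 0.0]
wrist_force: [-3.4, 1.1, -3.5]
opening: 0.127
```

>>> move_arm(increments=[{"tx": 0.0, "ty": 0.0, "tz": 0.0, "turn": 0.0}, {"tx": 0.0, "ty": 0.0, "tz": 0.0, "turn": 0.0}, {"tx": 0.0, "ty": 0.0, "tz": 0.0, "turn": 0.0}, {"tx": 0.0, "ty": 0.0, "tz": 0.0, "turn": 0.0}, {"tx": 0.0, "ty": 0.0, "tz": 0.0, "turn": 0.0}, {"tx": 0.0, "ty": 0.0, "tz": 0.0, "turn": 0.0}, {"tx": 0.0, "ty": 0.0, "tz": 0.0, "turn": 0.0}, {"tx": 0.0, "ty": 0.0, "tz": 0.0, "turn": 0.0}, {"tx": 0.0, "ty": 0.0, "tz": 0.0, "turn": 0.0}, {"tx": 0.0, "ty": 0.0, "tz": 0.0, "turn": 0.0}, {"tx": 0.0, "ty": 0.0, "tz": 0.0, "turn": 0.0}, {"tx": 0.0, "ty": 0.0, "tz": 0.0, "turn": 0.0}], gripper=1.0)

```text
time_s: 20.53
eef_pos: [0.4735, -0.3045, 0.1096]
eef_rot: [0.0, -0.677, 0.736, 0.0]
wrist_force: [-0.2, -0.6, -0.2]
opening: 0.997
```

```bash
python3 k.py p; python3 - <<'E'
from h import *
im=np.load("pics/scene_p.npz")["im"]; cv2.imwrite("pics/scene_pz.png",cv2.resize(im[130:220,310:420,::-1],None,fx=7,fy=6.5,interpolation=cv2.INTER_CUBIC))
E
```

```text
t 20.53 S 0.2638 z 0.1096 F d/n/z 0.6 -0.2 -0.2 tilt [-0. -0.]
catch slope z@.245 0.0496 slope 0.37 57 (free .0515-.052, pressed .047)
nose wall centre S 0.4591 212
```

View pics/scene_pz.png

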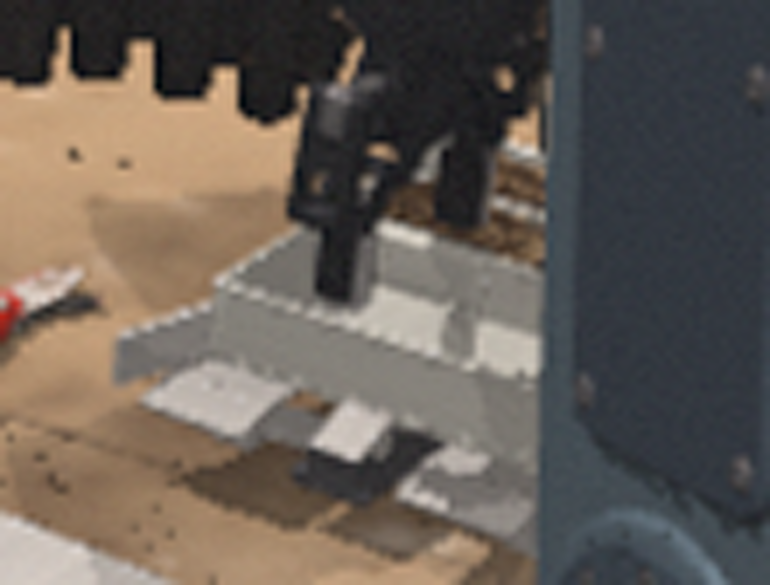

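The fingers are open around the bar (rear finger at (345,270), front at (465,190)) and the tray stays put. Retracting upward.

>>> move_arm(increments=[{"tx": 0.0, "ty": 0.0, "tz": -0.005, "turn": 0.0}, {"tx": 0.0, "ty": 0.0, "tz": -0.012, "turn": 0.0}, {"tx": 0.0, "ty": 0.0, "tz": -0.022, "turn": 0.0}, {"tx": 0.0, "ty": 0.0, "tz": -0.035, "turn": 0.0}, {"tx": 0.0, "ty": 0.0, "tz": -0.05, "turn": 0.0}, {"tx": 0.0, "ty": 0.0, "tz": -0.065, "turn": 0.0}, {"tx": 0.0, "ty": 0.0, "tz": -0.08, "turn": 0.0}, {"tx": 0.0, "ty": 0.0, "tz": -0.095, "turn": 0.0}, {"tx": 0.0, "ty": 0.0, "tz": -0.11, "turn": 0.0}, {"tx": 0.0, "ty": 0.0, "tz": -0.12, "turn": 0.0}, {"tx": 0.0, "ty": 0.0, "tz": -0.125, "turn": 0.0}, {"tx": 0.0, "ty": 0.0, "tz": -0.125, "turn": 0.0}], gripper=1.0)

```text
time_s: 21.63
eef_pos: [0.4741, -0.3051, 0.2365]
eef_rot: [0.0, -0.677, 0.736, -0.002]
wrist_force: [0.2, -0.1, 0.1]
opening: 1.003
```

```bash
python3 k.py q; python3 k.py r;python3 k.py s; python3 - <<'E'
from h import *
im=np.load("pics/top_s.npz")["im"]; cv2.imwrite("pics/top_sz.png",cv2.resize(im[205:300,360:475,::-1],None,fx=6,fy=6,interpolation=cv2.INTER_CUBIC))
im=np.load("pics/scene_s.npz")["im"]; cv2.imwrite("pics/scene_sz.png",cv2.resize(im[130:220,310:420,::-1],None,fx=7,fy=6.5,interpolation=cv2.INTER_CUBIC))
E
```

```text
t 21.63 S 0.2643 z 0.2365 F d/n/z 0.1 0.2 0.1 tilt [ 0.002  -0.0024]
catch slope z@.245 0.0491 slope 0.36 55 (free .0515-.052, pressed .047)
nose wall centre S 0.4637 128
t 21.73 S 0.2636 z 0.2343 F d/n/z -0.1 0.0 0.1 tilt [-0.0003  0.0003]
catch slope z@.245 0.0491 slope 0.36 57 (free .0515-.052, pressed .047)
nose wall centre S 0.4639 115
t 21.83 S 0.2634 z 0.2335 F d/n/z -0.4 0.2 0.3 tilt [-0.0012  0.0015]
catch slope z@.245 0.0496 slope 0.4 56 (free .0515-.052, pressed .047)
nose wall centre S 0.4644 128
```

View pics/scene_sz.png

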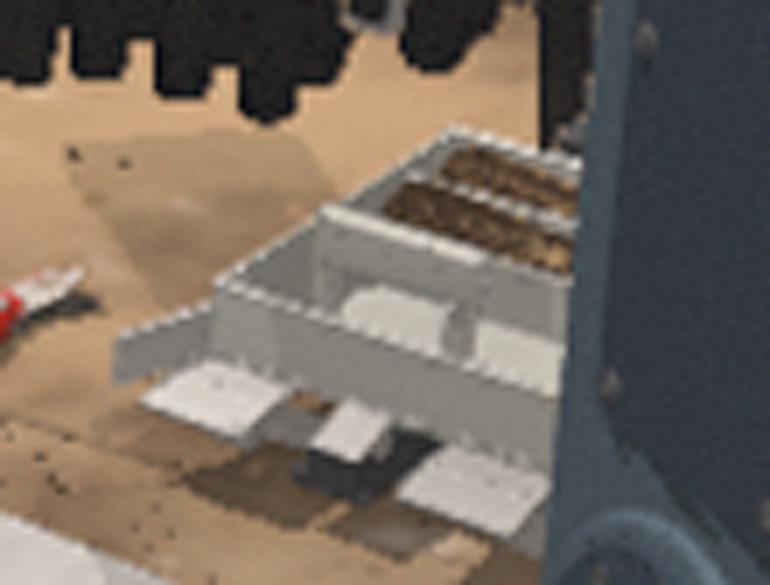

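View pics/top_sz.png

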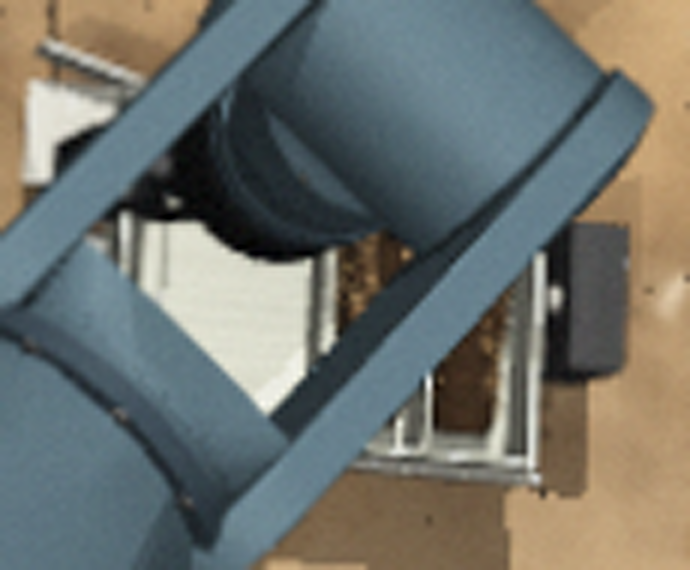

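The top crop shows the tray in the dock with its nose wall at (540,370) on the buffer, both plugs in it. The catch slope reading fell a bit after release (0.0493 against 0.0507 free), so I'll clear the arm out of the way and check it properly before handing in.

>>> move_arm(increments=[{"tx": -0.004, "ty": 0.0, "tz": 0.0, "turn": 0.0}, {"tx": -0.012, "ty": 0.0, "tz": 0.0, "turn": 0.0}, {"tx": -0.027, "ty": 0.0, "tz": 0.0, "turn": 0.0}, {"tx": -0.047, "ty": 0.0, "tz": 0.0, "turn": 0.0}, {"tx": -0.072, "ty": 0.0, "tz": 0.0, "turn": 0.0}, {"tx": -0.1, "ty": 0.0, "tz": 0.0, "turn": 0.0}, {"tx": -0.13, "ty": 0.0, "tz": 0.0, "turn": 0.0}, {"tx": -0.16, "ty": 0.0, "tz": 0.0, "turn": 0.0}, {"tx": -0.19, "ty": 0.0, "tz": 0.0, "turn": 0.0}, {"tx": -0.22, "ty": 0.0, "tz": 0.0, "turn": 0.0}, {"tx": -0.25, "ty": 0.0, "tz": 0.0, "turn": 0.0}, {"tx": -0.28, "ty": 0.0, "tz": 0.0, "turn": 0.0}, {"tx": -0.305, "ty": 0.0, "tz": 0.0, "turn": 0.0}, {"tx": -0.325, "ty": 0.0, "tz": 0.0, "turn": 0.0}, {"tx": -0.34, "ty": 0.0, "tz": 0.0, "turn": 0.0}, {"tx": -0.35, "ty": 0.0, "tz": 0.0, "turn": 0.0}, {"tx": -0.355, "ty": 0.0, "tz": 0.0, "turn": 0.0}, {"tx": -0.355, "ty": 0.0, "tz": 0.0, "turn": 0.0}, {"tx": -0.355, "ty": 0.0, "tz": 0.0, "turn": 0.0}], gripper=1.0)

```text
time_s: 23.52
eef_pos: [0.5029, 0.0492, 0.2346]
eef_rot: [-0.0, -0.677, 0.736, -0.0]
wrist_force: [0.1, -0.6, 0.4]
opening: 1.002
```

```bash
python3 k.py t; python3 k.py u; python3 - <<'E'
from h import *
c=cal("scene")
for k in("1","4","_h","_i","_j","_k","_l","_m","_n","_o","_p","_q","_r","_s","_t","_u"):
    z=np.load(f"pics/scene{k}.npz"); C=cloud(c,z["d"]); S=C[...,:2]@DD; N=C[...,:2]@NN; Z=C[...,2]
    g=z["im"].astype(int)[190:204,356:368].mean(-1)
    # fixed pixel patch depth compare
    print(k,"patch z",np.median(Z[194:201,358:364]).round(4),"depth",z["d"][194:201,358:364].mean().round(4))
ims=[np.load(f"pics/scene{k}.npz")["im"][185:210,345:380,::-1] for k in("1","_j","_l","_u")]
cv2.imwrite("pics/cmp.png",cv2.resize(np.vstack([np.hstack(ims[:2]),np.hstack(ims[2:])]),None,fx=11,fy=11,interpolation=cv2.INTER_CUBIC))
im=np.load("pics/top_u.npz")["im"]; cv2.imwrite("pics/top_uz.png",cv2.resize(im[205:300,350:475,::-1],None,fx=6,fy=6,interpolation=cv2.INTER_CUBIC))
im=np.load("pics/scene_u.npz")["im"]; cv2.imwrite("pics/scene_uz.png",cv2.resize(im[130:220,310:420,::-1],None,fx=7,fy=6.5,interpolation=cv2.INTER_CUBIC))
E
```

```text
t 23.52 S -0.0911 z 0.2346 F d/n/z 0.6 0.2 0.4 tilt [0.0003 0.    ]
catch slope z@.245 0.0501 slope 0.54 60 (free .0515-.052, pressed .047)
nose wall centre S 0.458 201
t 23.62 S -0.0905 z 0.2345 F d/n/z 0.2 -0.4 0.2 tilt [0.0002 0.0001]
catch slope z@.245 0.05 slope 0.5 57 (free .0515-.052, pressed .047)
nose wall centre S 0.4573 196
1 patch z 0.0481 depth 1.1555
4 patch z 0.0484 depth 1.156
_h patch z 0.0466 depth 1.1307
_i patch z 0.0466 depth 1.1584
_j patch z 0.046 depth 1.158
_k patch z 0.0481 depth 1.1557
_l patch z 0.0485 depth 1.1555
_m patch z 0.0483 depth 1.1285
_n patch z 0.0481 depth 1.1559
_o patch z 0.048 depth 1.1558
_p patch z 0.0479 depth 1.1284
_q patch z 0.0475 depth 1.1563
_r patch z 0.0471 depth 1.1566
_s patch z 0.0481 depth 1.1558
_t patch z 0.0469 depth 1.1291
_u patch z 0.0478 depth 1.1285
```

View pics/cmp.png

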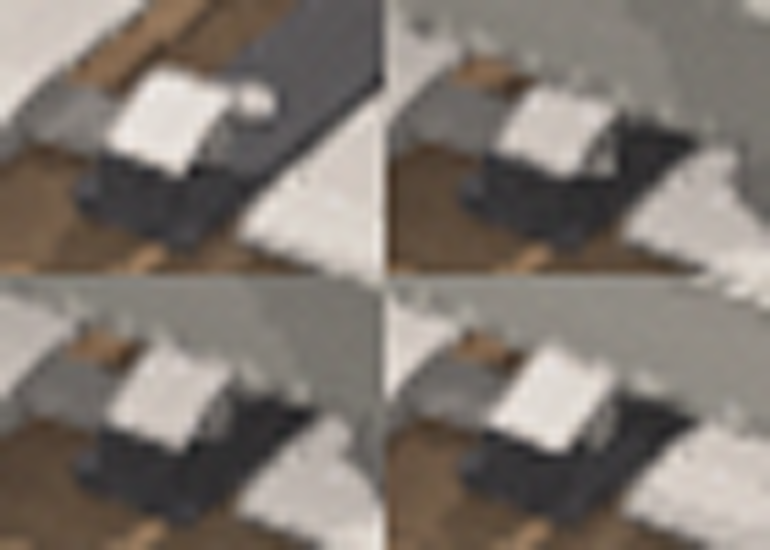

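View pics/top_uz.png

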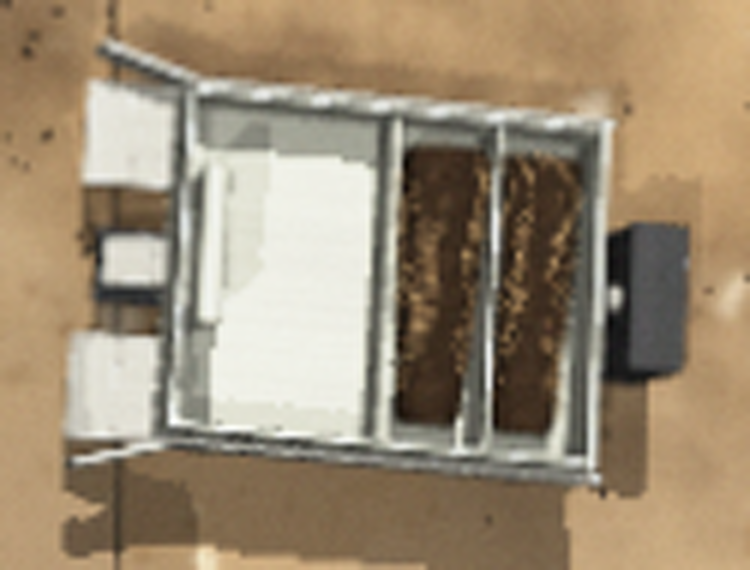

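View pics/scene_uz.png

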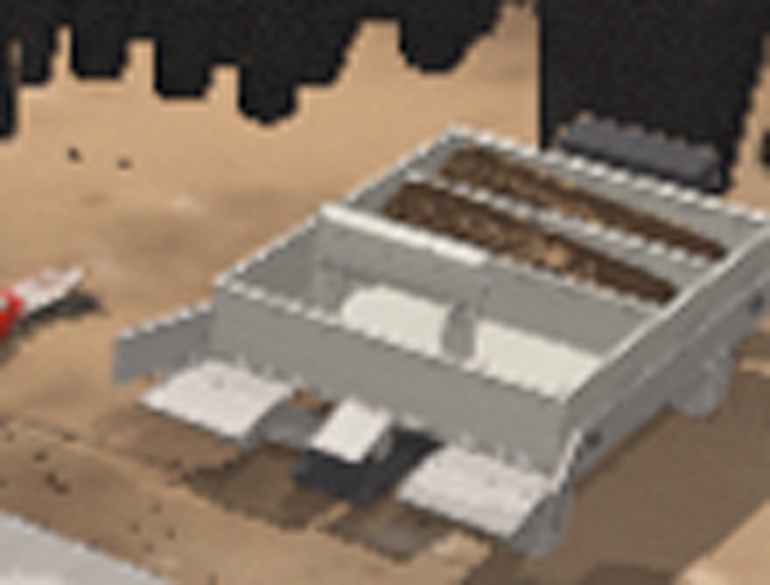

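Side by side (free / pressed / latched / now), the wedge's top edge is 70 px below its panel's top in the free, latched and current frames. In the pressed frame it is 85 px below, so the catch is up. The tray lies level with its rear edge at the catch, nose on the buffer, both plugs inside, and the arm is clear.

```bash
python3 - <<'E'
from h import *
c=cal("top"); z=np.load("pics/top_u.npz"); C=cloud(c,z["d"]); S=C[...,:2]@DD; N=C[...,:2]@NN; Z=C[...,2]
m=(Z>.082)&(Z<.097)&(S>.25)&(S<.46)&(((N>.565)&(N<.585))|((N>.41)&(N<.428)))
A=np.c_[S[m],N[m],np.ones(m.sum())]; print("wall-top plane slopes",np.linalg.lstsq(A,Z[m],rcond=None)[0].round(4))
o=get_obs(); print(o["wrist_force"].round(1),abs(o["dq"]).max().round(4))
workorder.hand_in()
E
```

```text
wall-top plane slopes [-0.001  -0.0012  0.0895]
[-0.4 -0.3 -0.2] 0.0018
the job is handed in; nothing more can be done
```

I slid the tray by its handle off the stand, across the gap and into the dock, and pushed it against the buffer until the catch sprang up. I then eased the push off, let go and backed the arm clear. The job was handed in at about 23.6 s of the 72 s allowed; no verdict was reported.

**Last checks that agreed**
- **Catch:** its picture matches the free, fully raised view and clearly differs from the pressed-down view.
- **Holding:** before I let go, the push on the tool had dropped to about 0 N while the tray stayed forward, so the catch was carrying the buffer.
- **Level:** the tray's wall tops slope by about 0.001 rad.
- **Contents and surroundings:** both plugs lie in their cells. The cutters looked untouched in the last views; I did not check the brush and probe again at the end.
- **Robot:** it touched nothing (wrist force 0.5 N or less).
- **Push force:** the highest I read was about 15 N at the wrist, friction included.

**Checks that were less certain**
- **Catch depth reading:** right after release it ran up to 1.6 mm below the free value, then came back to within about 0.7 mm. I trusted the picture comparison.
- **Buffer travel:** I had no direct reading. I take it to be about 5 mm, because the catch is holding.
- **Nose position:** the later readings scattered by a few millimetres because the arm and the buffer were in view.

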